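# Set up the block-printing bed

## Task

Get the printing station ready: put every print block on the table into the well of its own colour, face up, and press it down fully home so that it is flush with the frame; only once all of them are flush, push the red lever all the way over to lock the bed. Stand every toppled ink bottle upright on the cork mat, and leave the other things on the table where they are.

Things in the scene. Friction and masses are not known exactly. Their poses are not given: they have to be found in the camera images.
- frame: printing bed: wooden frame fixed to the table, 214 (x) x 158 (y) x 42 mm high, with four rectangular wells open at the top (2 by 2). Origin: centre of its underside; x, y along its sides, z up. A block of the matching colour goes in each well. The locking lever stands beside its -y side.
- well_green (a point): centre of the mouth of the well with the green floor plate, level with the frame's top face; x along its length, axes as the frame's. Mouth 73 x 49 mm, 20 mm of wood all round. The floor plate stands 12 mm below the mouth; stiff: it carries a block, yields to a push of about 6 N, slides straight down 14 mm to a hard stop (26 mm below the mouth) and stays down
- well_red (a point): centre of the mouth of the well with the red floor plate, level with the frame's top face; x along its length, axes as the frame's. Mouth 73 x 49 mm, 20 mm of wood all round. The floor plate stands 12 mm below the mouth; stiff: it carries a block, yields to a push of about 6 N, slides straight down 14 mm to a hard stop (26 mm below the mouth) and stays down
- well_yellow (a point): centre of the mouth of the well with the yellow floor plate, level with the frame's top face; x along its length, axes as the frame's. Mouth 73 x 49 mm, 20 mm of wood all round. The floor plate stands 12 mm below the mouth; stiff: it carries a block, yields to a push of about 6 N, slides straight down 14 mm to a hard stop (26 mm below the mouth) and stays down
- well_blue (a point): centre of the mouth of the well with the blue floor plate, level with the frame's top face; x along its length, axes as the frame's. Mouth 73 x 49 mm, 20 mm of wood all round. The floor plate stands 12 mm below the mouth; stiff: it carries a block, yields to a push of about 6 N, slides straight down 14 mm to a hard stop (26 mm below the mouth) and stays down
- block_green: print block 70 (x) x 46 (y) x 26 mm high, 0.07 kg or so, plywood with a green carved face on top; origin: centre of its underside, x along its length, z up out of the face. It fits its well either way round with 1.5 mm play a side; put in, it stands 14 mm proud until pressed down, and then is level with the frame's top. May be absent
- block_red: print block 70 (x) x 46 (y) x 26 mm high, 0.07 kg or so, plywood with a red carved face on top; origin: centre of its underside, x along its length, z up out of the face. It fits its well either way round with 1.5 mm play a side; put in, it stands 14 mm proud until pressed down, and then is level with the frame's top. May be absent
- block_yellow: print block 70 (x) x 46 (y) x 26 mm high, 0.07 kg or so, plywood with a yellow carved face on top; origin: centre of its underside, x along its length, z up out of the face. It fits its well either way round with 1.5 mm play a side; put in, it stands 14 mm proud until pressed down, and then is level with the frame's top. May be absent
- block_blue: print block 70 (x) x 46 (y) x 26 mm high, 0.07 kg or so, plywood with a blue carved face on top; origin: centre of its underside, x along its length, z up out of the face. It fits its well either way round with 1.5 mm play a side; put in, it stands 14 mm proud until pressed down, and then is level with the frame's top. May be absent
- lock (a joint): angle of the bed's locking lever (rad): about 0 to 0.15 at the start (unlocked, leaning to the frame's -x, towards the robot), 1.0 fully over (locked, leaning to the frame's +x). It turns easily and stays where it is left
- lock_tip (a point): tip of the red locking lever, 80 mm from its hinge, which lies straight below the middle of its swing and runs along the frame's y
- bottle_black: closed square ink bottle, black with a white label and red cap: body 44 x 44 x 85 mm, round cap 24 mm across and 20 mm high on top (105 mm in all), about 0.2 kg. Origin: centre of its base; z points from base to cap. It starts lying on a side. May be absent
- bottle_white: closed square ink bottle, white with a green label and blue cap: body 44 x 44 x 85 mm, round cap 24 mm across and 20 mm high on top (105 mm in all), about 0.2 kg. Origin: centre of its base; z points from base to cap. It starts lying on a side. May be absent
- mat: cork bottle mat with green edge stripes, fixed, 100 (x) x 190 (y) x 6 mm thick; origin: centre of its underside, z up
- tape: roll of yellow tape lying flat, 90 mm across, 24 mm high; to be left alone. Origin at its underside
- knife: palette knife, about 200 mm, lying; to be left alone. Origin at its underside
- brush: red-handled brush, about 200 mm, lying; to be left alone. Origin at its underside
- cup: greenish cup, 76 mm across, 85 mm high; to be left alone. Origin at its underside
There are look-alikes about, which are no part of the job. Of the things shaped like the bottle_white, the white one is meant. What is shaped like the block_red but pink is not meant.

How it is judged:
By the outcome, as a careful person would: the job done as asked, in the order asked, and still so for the second after the job is handed in, with the robot touching nothing.
Of block_green, block_red, block_yellow, block_blue only 3 to 4 are there at a start; the rules pass over those that are not, and their reading is None.
Of bottle_black, bottle_white only 1 to 2 are there at a start; the rules pass over those that are not, and their reading is None.
At some moment in a run one of block_green, block_red, block_yellow, block_blue, bottle_black, bottle_white may be knocked a few centimetres aside while the robot is not near it.
Once in a run the grip may slacken for a moment while it holds something.
It also fails if it takes over 210 s, if anything falls off the work surface, if the arm or the gripper's body presses on something with over 40 N, if the wrist force passes 120 N, or if a joint passes its speed limit or range.

## Robot

A 6-joint arm with a two-finger parallel gripper is mounted at the origin on the work surface. World frame = base frame: x ahead of the robot, y to its left, z up, the work surface at z = 0. Lengths are in m, angles in degrees, forces in N, time in s.
With the tool pointing down it reaches from about 0.375 to 0.9 m from the base axis. Payload 3.1 kg.
Tool frame: the origin (TCP) lies at the very end of the fingers, on their centre line; the grasp point (between the pads) lies 19 mm behind it; z points along the fingers, y is the line along which they close (so a half turn about z gives the same grasp; the last joint's range is limited). The gripper opens to 87 mm and grips with 3 to 60 N. Pads are 19 mm wide; open, the fingers measure 117 mm over their backs; the gripper's body (75 mm by 190 mm) begins 51 mm behind the grasp point.
Start: joints at [-10.227, 30.224, 82.088, -0, 67.689, -10.227], TCP at [0.625, 0, 0.223] pointing down, gripper open.
Joint ranges: [-176.69, 176.69], [-43.24, 126.21], [12.49, 139.97], [-82, 262], [0, 151.66], [-163.58, 163.58]. Speed limits (degrees/s): [159.86, 159.86, 180, 180, 180, 180].

## Interface

Orientations are given as a 3x3 rotation matrix whose columns are the frame's x, y, z axes.
In Python, from rig import readout, viewer, ticket gives the robot as it stands.
- The arm moves only by the tool send_rows, never from a script. Its argument "moves" is a list of rows, each a list of 6 numbers: the shift along the tool's x, y, z in units of 250 mm (1.0 is 250 mm), then the turn, a rotation vector about the tool's x, y, z in units of 90 degrees (1.0 is 90 degrees). A call has 1 to 12 rows; each row is the pose to reach, as a shift and turn from the pose commanded when the call began, along the tool's axes at that moment; what a row does not reach only later rows make up. A row lasts 1/10 s, in which the tool goes at most 50 mm and 8.59 degrees, less where a joint would pass 70% of its speed; a pose out of reach is approached as far as the arm can. A call with a number of a shift or a turn outside -1 to 1 is refused whole. A call with a gripper value outside its range is refused whole. "grip" is the opening, from 0 (shut) to 1 (fully open), set as the call begins (left out, the last holds). The fingers move at their own pace and stop on an object; the grip force is fixed at half the most. Time passes only in rows, so rows that repeat a pose let the fingers close. It gives the time, the measured TCP pose, the force, the opening and the grip force at its end, in the units of the state.
- readout.read_state(): the state, without advancing time (a new reading comes with each control period).
- viewer.capture(name): name is "scene" or "side" or "wrist"; returns (picture, depth): 400x640x3 uint8, red, green, blue; 400x640 float32, m along the optical axis (not along the pixel's ray), 0 where there is no reading.
- viewer.camera_info(name): a dict with "fx", "fy", "cx", "cy" (pixels), "distortion" ([k1, k2, p1, p2, k3] as OpenCV has them; the pictures are not rectified), "R" (3x3) and "t" (3): a world point X has camera coordinates R X + t; the wrist camera has in their place "tool_from_camera" (4x4, takes a point from camera to tool coordinates, whose origin is the TCP and whose axes are the flange's). Camera axes: x right, y down, z forward; pixel columns grow to the right and rows downward; lengths in m; the calibration is good to about 2 mm. A picture is of the moment at which its call begins: read the wrist's pose just before it. camera_info takes no time and is no camera call.
- ticket.hand_in(): hands the job in; it is judged then, once.
The state is a dict: "time_s": time; "joint_positions": joint angles; "qvel": joint speeds; "tau": joint torques, N m; "position": TCP position; "tcp_rot": TCP orientation; "force": force on the tool from outside, world axes, zero at the start; "moment": the same for the moment, N m; "opening": opening from 0.0 (shut) to 1.0 (fully open); "grasp_force": force on a finger pad.
Only numpy, scipy, OpenCV 4.12 (cv2) and the standard library are available. Lean on these libraries where they do the work, as an engineer would, in place of code of your own. Each camera call takes 0.05 s, during which the arm holds its last target. There are 200 camera calls.

## Working session

There is one attempt and no reset: what is moved stays moved. The work goes in short steps, Python scripts to look and compute and a tool call to move; the robot and the scene stay as the last step left them, time stands still between calls to the robot, and variables do not carry over. Pictures are saved under pics/ and viewed, at most 14 in all, crops included, and the job is handed in when it is done.

Besides the shell and the picture viewer there is one more tool, called after ">>>" by a JSON object that holds its "op" and its "data", one argument or row to a line. send_rows: Moves the arm, as the interface text tells. Shifts and turns lie within -1 to 1; 1 stands for 250 mm of shift or 90 degrees of turn. Its arguments: {"type":"object","properties":{"moves":{"type":"array"},"grip":{"type":"number"}},"required":["moves"]}

```bash
ls; mkdir -p pics; cat > h.py <<'E'
import numpy as np, cv2
from rig import readout, viewer, ticket
def cam(name):
    s=readout.read_state(); i=viewer.camera_info(name); im,d=viewer.capture(name)
    K=np.array([[i['fx'],0,i['cx']],[0,i['fy'],i['cy']],[0,0,1]]); D=np.array(i['distortion'],float)
    if 'R' in i: R=np.array(i['R']).T; o=-R@np.array(i['t'])
    else:
        T=np.array(i['tool_from_camera']); W=np.array(s['tcp_rot']); R=W@T[:3,:3]; o=W@T[:3,3]+np.array(s['position'])
    return im,d,K,D,R,o
def rays(c,px):
    u=cv2.undistortPoints(np.array(px,float).reshape(-1,1,2),c[2],c[3]).reshape(-1,2)
    return np.c_[u,np.ones(len(u))]@c[4].T
def plane(c,px,z):
    r=rays(c,px); return c[5]+r*((z-c[5][2])/r[:,2])[:,None]
def cloud(c):
    h,w=c[1].shape; v,u=np.mgrid[:h,:w]
    r=rays(c,np.c_[u.ravel(),v.ravel()])
    return (c[5]+r*c[1].reshape(-1,1)).reshape(h,w,3)
def save(c,n): cv2.imwrite('pics/'+n+'.png',c[0][:,:,::-1])
E
python3 - <<'E'
from h import *
for n in ['scene','side','wrist']:
    c=cam(n); save(c,n+'0'); print(n,c[5].round(3),c[4][:,2].round(2))
print(readout.read_state())
E
```

```text
pics
scene [1.251 0.575 0.876] [-0.59 -0.45 -0.67]
side [0.407 0.945 1.194] [ 0.1  -0.63 -0.77]
wrist [0.625 0.076 0.384] [-0.   -0.28 -0.96]
{'time_s': 0.15, 'joint_positions': array([-1.02263634e+01,  3.02662918e+01,  8.21366400e+01, -2.32443027e-03,
        6.76895708e+01, -1.02268334e+01]), 'qvel': array([-0.08885901, -0.19662187, -0.30191459, -0.03888765, -0.05005184,
        0.00953875]), 'tau': array([ 9.14956272e-04, -4.40429199e+01, -1.76841742e+01,  6.33679633e-02,
        5.52540855e-02, -1.06930895e-04]), 'position': array([6.24464226e-01, 1.24649866e-04, 2.21817152e-01]), 'tcp_rot': array([[-2.34356976e-05,  9.99998727e-01, -1.59548818e-03],
       [ 9.99999969e-01,  2.38341107e-05,  2.49693740e-04],
       [ 2.49731449e-04, -1.59548228e-03, -9.99998696e-01]]), 'force': array([-0.42285062, -0.24021117, -0.0460348 ]), 'moment': array([ 0.04309865, -0.0042991 , -0.03384433]), 'grasp_force': 0.0, 'opening': 1.0010119180139563}
```

View pics/scene0.png

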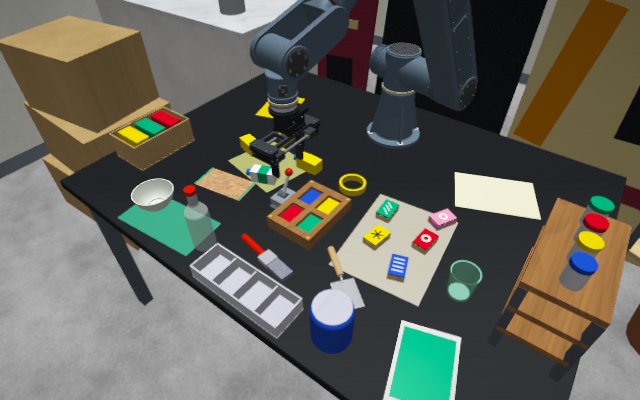

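View pics/side0.png

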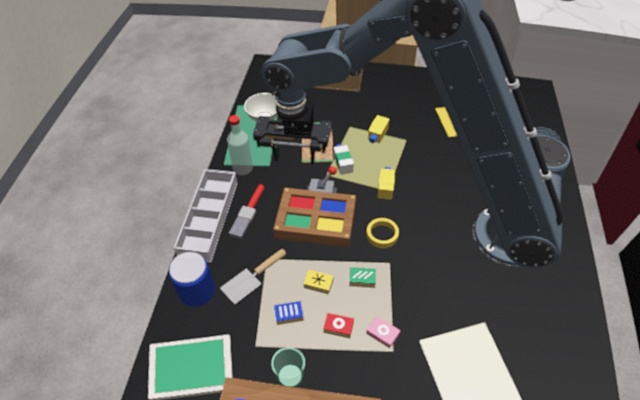

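The scene shows the frame at (310,210) with four free wells. Green, yellow, red, blue and pink blocks lie on the grey sheet at (387,209), (377,236), (425,240), (398,265) and (442,218). The white bottle is lying at (263,173), near the mat at (225,183). In the side view the lever is at (325,180), and two yellow bottles are look-alikes.

```bash
cat > m.py <<'E'
from h import *
H={'red':[(0,9),(172,180)],'yellow':[(24,34)],'green':[(55,90)],'blue':[(105,125)]}
def mask(im,n,s=110,v=80):
    h=cv2.cvtColor(im,cv2.COLOR_RGB2HSV); m=np.zeros(h.shape[:2],bool)
    for a,b in H[n]: m|=(h[...,0]>=a)&(h[...,0]<=b)
    return m&(h[...,1]>s)&(h[...,2]>v)
def comps(c,n,amin=60,amax=3000,box=(.3,1.,-.5,.6)):
    P=cloud(c); m=mask(c[0],n)&(c[1]>0); k,l,st,ce=cv2.connectedComponentsWithStats(m.astype(np.uint8))
    for i in range(1,k):
        if not amin<=st[i,4]<=amax: continue
        p=P[l==i]; q=np.median(p,0)
        if not(box[0]<q[0]<box[1] and box[2]<q[1]<box[3]) or q[2]>.15: continue
        z=np.percentile(p[:,2],60)
        ct=np.argwhere(l==i)[:,::-1]; w=plane(c,ct,z)[:,:2]
        r=cv2.minAreaRect((w*1000).astype(np.float32))
        print(n,'px',ce[i].round(),'n',st[i,4],'med',q.round(3),'z60 %.3f'%z,'rect',np.round(r[0],1),np.round(r[1],1),round(r[2],1))
E
python3 - <<'E'
from m import *
for v in ['scene','side']:
    print(v); c=cam(v)
    for n in H: comps(c,n)
E
```

```text
scene
red px [291. 213.] n 233 med [ 0.613 -0.015  0.03 ] z60 0.031 rect [612.5 -15.2] [69.1 43.3] 3.1
red px [425. 239.] n 248 med [0.468 0.359 0.025] z60 0.025 rect [463.2 357.2] [46.8 72.3] 84.6
red px [252. 243.] n 202 med [ 0.766 -0.035  0.017] z60 0.018 rect [765.4 -34.3] [96.5 22.7] 79.4
yellow px [247. 142.] n 198 med [ 0.43  -0.385  0.042] z60 0.043 rect [ 439.3 -359.9] [150.3  57.9] 51.5
yellow px [309. 163.] n 412 med [ 0.393 -0.118  0.034] z60 0.041 rect [ 391.5 -116.6] [ 95.3 109.8] 4.7
yellow px [352. 184.] n 417 med [0.373 0.051 0.016] z60 0.019 rect [377.4  53. ] [112.8  93.6] 36.3
yellow px [328. 206.] n 224 med [0.52  0.056 0.03 ] z60 0.030 rect [519.3  55.5] [66.2 45.5] 0.9
yellow px [376. 235.] n 299 med [0.532 0.237 0.026] z60 0.026 rect [532.  237.1] [46.8 72.2] 81.3
green px [264. 170.] n 85 med [ 0.518 -0.213  0.044] z60 0.045 rect [ 523.2 -208.5] [62.  34.6] 27.9
green px [162. 225.] n 2175 med [ 0.872 -0.323  0.001] z60 0.001 rect [ 841.7 -321.6] [153.9 304.5] 5.5
green px [387. 208.] n 190 med [0.418 0.209 0.026] z60 0.026 rect [417.7 207.9] [70.9 45.4] 3.1
[... 1373 characters left out ...]
4 332.2] 27.6
green px [343. 155.] n 79 med [ 0.519 -0.211  0.046] z60 0.046 rect [ 519.6 -208.6] [46.5 26.1] 27.1
green px [297. 220.] n 251 med [0.619 0.056 0.032] z60 0.032 rect [618.1  55.4] [38.7 67.5] 89.8
green px [362. 276.] n 213 med [0.416 0.215 0.027] z60 0.027 rect [416.4 210.5] [63.9 44.1] 3.0
green px [189. 366.] n 2958 med [0.802 0.523 0.021] z60 0.022 rect [802.  520.9] [164.7 114.7] 17.6
blue px [333. 206.] n 257 med [ 0.523 -0.014  0.031] z60 0.032 rect [524.1 -13.2] [40.7 70.1] 89.7
blue px [200. 285.] n 551 med [0.81  0.333 0.084] z60 0.097 rect [828.3 345.7] [100.9 113.7] 30.4
blue px [288. 311.] n 254 med [0.591 0.344 0.027] z60 0.027 rect [591.4 342.3] [66.1 45.4] 18.5
```

View pics/wrist0.png

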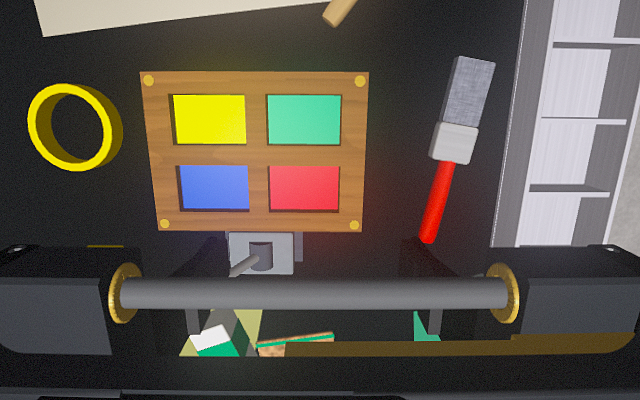

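The wrist view shows the wells at (209,120) yellow, (304,120) green, (214,188) blue and (304,188) red. The lever is at (260,258), and the white bottle and mat are partly hidden at the bottom. I'll turn the tool a quarter turn and hover over the blocks.

>>> {"op": "send_rows", "data": {
  "moves": [
    [1.0, -0.66, -0.08, 0, 0, 1],
    [1.0, -0.66, -0.08, 0, 0, 1],
    [1.0, -0.66, -0.08, 0, 0, 1],
    [1.0, -0.66, -0.08, 0, 0, 1],
    [1.0, -0.66, -0.08, 0, 0, 1],
    [1.0, -0.66, -0.08, 0, 0, 1],
    [1.0, -0.66, -0.08, 0, 0, 1],
    [1.0, -0.66, -0.08, 0, 0, 1],
    [1.0, -0.66, -0.08, 0, 0, 1],
    [1.0, -0.66, -0.08, 0, 0, 1],
    [1.0, -0.66, -0.08, 0, 0, 1],
    [1.0, -0.66, -0.08, 0, 0, 1]
  ],
  "grip": 1.0
}}

```text
time_s: 1.45
position: [0.4599, 0.2501, 0.2425]
tcp_rot: [[1.0, 0.0, -0.0], [0.0, -1.0, -0.0], [-0.0, 0.0, -1.0]]
force: [-0.0, 0.6, -0.8]
opening: 1.004
grasp_force: 0.0
```

```bash
python3 - <<'E'
from m import *
s=readout.read_state(); print(s['time_s'],s['position'].round(4),s['tcp_rot'].round(3),s['joint_positions'].round(1))
c=cam('wrist'); save(c,'w1')
for n in H: comps(c,n,400,12000)
# tall things seen in side/scene near the bottles and mat
for v in ['scene','side']:
    c=cam(v); P=cloud(c); m=(c[1]>0)&(P[...,2]>.03)&(P[...,2]<.12)&(P[...,0]>.3)&(P[...,0]<.95)&(P[...,1]>-.5)&(P[...,1]<.6)
    k,l,st,ce=cv2.connectedComponentsWithStats(m.astype(np.uint8))
    for i in range(1,k):
        if st[i,4]>60:
            p=P[l==i]; r=cv2.minAreaRect((p[:,:2]*1000).astype(np.float32)); print(v,ce[i].round(),st[i,4],np.round(r[0]),np.round(r[1]),round(r[2]),p[:,2].max().round(3),c[0][l==i].mean(0).round())
save(c,'side1')
E
```

```text
1.45 [0.4599 0.2501 0.2425] [[ 1.  0. -0.]
 [ 0. -1. -0.]
 [-0.  0. -1.]] [ 16.3  21.   95.2  -0.   63.8 106.3]
red px [575.  30.] n 2483 med [ 0.608 -0.013  0.03 ] z60 0.030 rect [607.1 -12.5] [42.6 57.6] 89.7
red px [217. 172.] n 2047 med [0.464 0.357 0.026] z60 0.026 rect [459.9 356.7] [46.  69.8] 84.7
yellow px [325. 108.] n 2575 med [0.53  0.238 0.026] z60 0.026 rect [528.5 237.7] [45.4 69.2] 81.1
yellow px [495. 116.] n 2869 med [0.523 0.058 0.03 ] z60 0.030 rect [521.6  58.3] [44.6 72.3] 89.5
yellow px [473. 236.] n 1866 med [0.387 0.064 0.023] z60 0.023 rect [378.7  59.7] [89.  88.8] 47.6
yellow px [613. 234.] n 1558 med [ 0.39  -0.101  0.03 ] z60 0.038 rect [392.  -97.5] [84.8 42.2] 79.1
green px [507.  29.] n 2508 med [0.607 0.057 0.03 ] z60 0.030 rect [606.9  57.5] [43.4 54.7] 89.4
green px [350. 212.] n 1900 med [0.415 0.208 0.026] z60 0.026 rect [414.2 208.1] [68.9 44.9] 3.0
blue px [225.  46.] n 2635 med [0.591 0.34  0.026] z60 0.026 rect [589.7 339.5] [69.2 45.6] 18.6
blue px [559. 117.] n 2584 med [ 0.522 -0.012  0.03 ] z60 0.030 rect [521.  -11.9] [42.1 71.1] 89.5
sc
[... 373 characters left out ...]
01. 231.] 568 [ 843. -139.] [35. 66.] 68 0.12 [ 87. 123. 110.]
scene [246. 286.] 1806 [887.  60.] [103. 304.] 0 0.055 [140. 140. 147.]
scene [464. 277.] 868 [561. 500.] [73. 74.] 55 0.088 [ 85. 128. 112.]
scene [331. 322.] 1543 [854. 307.] [94. 97.] 35 0.12 [ 88. 102. 150.]
side [263. 105.] 565 [ 821. -405.] [129. 138.] 19 0.068 [169. 169. 160.]
side [241. 157.] 437 [ 827. -138.] [67. 38.] 29 0.12 [100. 127. 114.]
side [304. 209.] 2300 [602.  -2.] [223. 153.] 89 0.12 [155. 124.  96.]
side [386. 180.] 362 [ 377. -137.] [110.  45.] 90 0.052 [224. 214. 113.]
side [200. 242.] 2386 [881. 133.] [129. 456.] 5 0.12 [119. 121. 144.]
side [288. 364.] 696 [559. 502.] [75. 74.] 42 0.091 [116. 149. 133.]
```

View pics/w1.png

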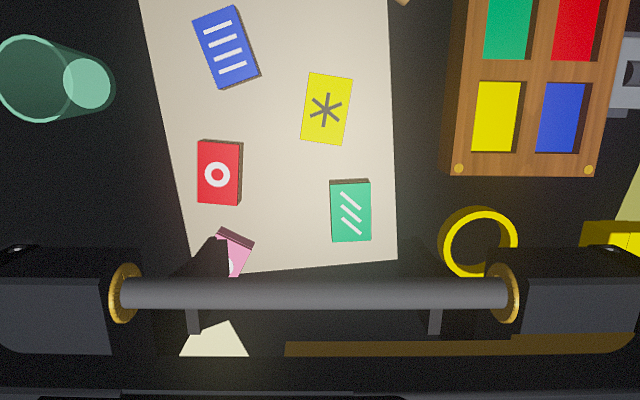

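View pics/side1.png

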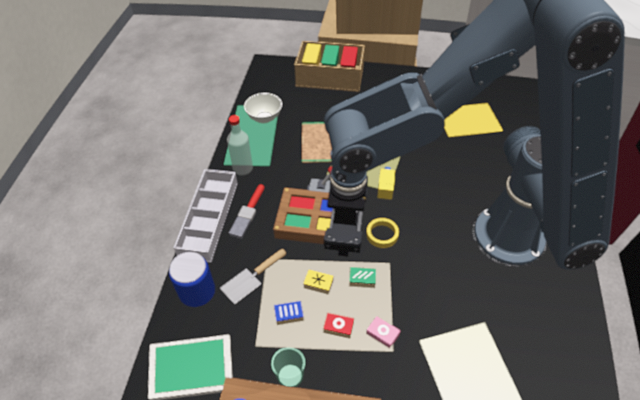

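The wrist view shows the blocks clearly: blue (225,46), yellow (325,108), red (217,172) and green (350,212). The side view and the depth clusters show only one real bottle (white); there is no black one. I'll start with yellow.

>>> {"op": "send_rows", "data": {
  "moves": [
    [0.28, 0.05, 0.5, 0, 0, 0.1],
    [0.28, 0.05, 0.5, 0, 0, 0.1],
    [0.28, 0.05, 0.5, 0, 0, 0.1],
    [0.28, 0.05, 0.77, 0, 0, 0.1],
    [0.28, 0.05, 0.77, 0, 0, 0.1],
    [0.28, 0.05, 0.84, 0, 0, 0.1],
    [0.28, 0.05, 0.88, 0, 0, 0.1],
    [0.28, 0.05, 0.91, 0, 0, 0.1],
    [0.28, 0.05, 0.91, 0, 0, 0.1],
    [0.28, 0.05, 0.91, 0, 0, 0.1]
  ],
  "grip": 1.0
}}

```text
time_s: 2.6
position: [0.5305, 0.2377, 0.0158]
tcp_rot: [[0.988, -0.156, 0.001], [-0.156, -0.988, 0.0], [0.001, -0.001, -1.0]]
force: [-0.3, -0.8, 0.5]
opening: 1.003
grasp_force: 0.0
```

>>> {"op": "send_rows", "data": {
  "moves": [
    [0, 0, 0, 0, 0, 0],
    [0, 0, 0, 0, 0, 0],
    [0, 0, 0, 0, 0, 0],
    [0, 0, 0, 0, 0, 0],
    [0, 0, 0, 0, 0, 0],
    [0, 0, 0, 0, 0, 0],
    [0, 0, 0, 0, 0, 0],
    [0, 0, 0, 0, 0, 0]
  ],
  "grip": 0.3
}}

```text
time_s: 3.4
position: [0.53, 0.2375, 0.0151]
tcp_rot: [[0.988, -0.156, -0.0], [-0.156, -0.988, -0.0], [-0.0, 0.0, -1.0]]
force: [-1.1, -0.3, 1.2]
opening: 0.529
grasp_force: 30.0
```

>>> {"op": "send_rows", "data": {
  "moves": [
    [0, 0, 0, 0, 0, 0],
    [0, 0, 0, 0, 0, 0],
    [0, 0, 0, 0, 0, 0],
    [0, 0, -0.2, 0, 0, 0],
    [-0.28, -0.005, -0.91, 0, 0, -0.1],
    [-0.28, -0.005, -0.91, 0, 0, -0.1],
    [-0.28, -0.005, -0.91, 0, 0, -0.1],
    [-0.28, -0.005, -0.91, 0, 0, -0.1],
    [-0.28, -0.005, -0.91, 0, 0, -0.1],
    [-0.28, -0.005, -0.91, 0, 0, -0.1],
    [-0.28, -0.005, -0.91, 0, 0, -0.1],
    [-0.28, -0.005, -0.91, 0, 0, -0.1]
  ],
  "grip": 1.0
}}

```text
time_s: 4.6
position: [0.4605, 0.2492, 0.2407]
tcp_rot: [[1.0, -0.001, -0.004], [-0.001, -1.0, -0.001], [-0.004, 0.001, -1.0]]
force: [-0.5, 0.4, -0.4]
opening: 1.0
grasp_force: 0.0
```

```bash
cat >> m.py <<'E'
from scipy.spatial.transform import Rotation as Ro
def st():
    s=readout.read_state(); print('t',round(s['time_s'],2),s['position'].round(4),'J',s['joint_positions'].round(0),'F',s['force'].round(1),'open',round(s['opening'],3),round(s['grasp_force'],1))
def go(p,yaw=None,R=None):
    """units for send_rows to world TCP p; yaw = world angle (deg) of tool x, tool pointing down"""
    s=readout.read_state(); W=np.array(s['tcp_rot'])
    if R is None:
        a=np.radians(yaw); R=np.array([[np.cos(a),np.sin(a),0],[np.sin(a),-np.cos(a),0],[0,0,-1]])
    d=W.T@(np.array(p)-s['position'])/.25; r=Ro.from_matrix(W.T@R).as_rotvec(degrees=True)/90
    print(np.array(p).round(4),'->',np.r_[d,r].round(3).tolist())
E
python3 - <<'E'
from m import *
st(); c=cam('wrist')
for n in H: comps(c,n,1000,12000,(.3,.7,-.06,.6))
E
```

```text
t 4.6 [0.4605 0.2492 0.2407] J [ 16.  21.  95.  -0.  64. 106.] F [-0.5  0.4 -0.4] open 1.0 0.0
red px [575.  30.] n 2477 med [ 0.607 -0.013  0.03 ] z60 0.030 rect [606.7 -12.5] [42.6 56.6] 89.7
red px [216. 173.] n 2025 med [0.464 0.356 0.026] z60 0.026 rect [459.9 356.4] [45.4 69.9] 84.6
yellow px [324. 108.] n 2604 med [0.53  0.238 0.026] z60 0.026 rect [528.6 238. ] [45.5 69.3] 80.9
yellow px [495. 116.] n 2883 med [0.522 0.058 0.03 ] z60 0.030 rect [521.3  58.2] [44.6 72.2] 89.5
yellow px [473. 236.] n 1874 med [0.388 0.065 0.023] z60 0.023 rect [379.2  59.7] [89.6 88.4] 47.6
green px [507.  29.] n 2503 med [0.607 0.057 0.03 ] z60 0.030 rect [606.4  57.5] [43.6 54. ] 89.2
green px [350. 212.] n 1913 med [0.415 0.208 0.026] z60 0.026 rect [414.2 208.3] [69.  44.7] 2.8
blue px [223.  46.] n 2675 med [0.591 0.339 0.026] z60 0.026 rect [589.8 339.4] [69.2 45.6] 18.7
blue px [560. 117.] n 2599 med [ 0.522 -0.012  0.03 ] z60 0.030 rect [520.9 -11.9] [41.9 70.9] 89.6
```

>>> {"op": "send_rows", "data": {
  "moves": [
    [0.28, 0.05, 0.5, 0, 0, 0.1],
    [0.28, 0.05, 0.5, 0, 0, 0.1],
    [0.28, 0.05, 0.5, 0, 0, 0.1],
    [0.28, 0.05, 0.77, 0, 0, 0.1],
    [0.28, 0.05, 0.77, 0, 0, 0.1],
    [0.28, 0.05, 0.84, 0, 0, 0.1],
    [0.28, 0.05, 0.88, 0, 0, 0.1],
    [0.28, 0.05, 0.91, 0, 0, 0.1],
    [0.28, 0.05, 0.91, 0, 0, 0.1],
    [0.28, 0.05, 0.91, 0, 0, 0.1]
  ],
  "grip": 1.0
}}

```text
time_s: 5.65
position: [0.5315, 0.2373, 0.0155]
tcp_rot: [[0.988, -0.156, 0.001], [-0.156, -0.988, 0.0], [0.001, -0.0, -1.0]]
force: [-0.5, 0.2, 0.2]
opening: 0.999
grasp_force: 0.0
```

>>> {"op": "send_rows", "data": {
  "moves": [
    [0, 0, 0, 0, 0, 0],
    [0, 0, 0, 0, 0, 0],
    [0, 0, 0, 0, 0, 0],
    [0, 0, 0, 0, 0, 0],
    [0, 0, 0, 0, 0, 0],
    [0, 0, 0, 0, 0, 0],
    [0, 0, 0, 0, 0, 0],
    [0, 0, -0.2, 0, 0, 0],
    [0, 0, -0.4, 0, 0, 0],
    [0, 0, -0.6, 0, 0, 0],
    [0, 0, -0.6, 0, 0, 0]
  ],
  "grip": 0.3
}}

```text
time_s: 6.75
position: [0.536, 0.2386, 0.172]
tcp_rot: [[0.988, -0.156, 0.015], [-0.156, -0.988, 0.004], [0.014, -0.006, -1.0]]
force: [0.6, 0.4, -0.9]
opening: 0.524
grasp_force: 30.0
```

```bash
python3 - <<'E'
from m import *
st(); go([.5,.02,.26],0)
E
```

```text
t 6.75 [0.536  0.2386 0.172 ] J [ 13.  31.  91.   0.  57. 112.] F [ 0.6  0.4 -0.9] open 0.524 30.0
[0.5  0.02 0.26] -> [-0.001, 0.884, -0.357, -0.003, -0.009, -0.1]
```

>>> {"op": "send_rows", "data": {
  "moves": [
    [0, 0.88, -0.35, 0, 0, -0.1],
    [0, 0.88, -0.35, 0, 0, -0.1],
    [0, 0.88, -0.35, 0, 0, -0.1],
    [0, 0.88, -0.35, 0, 0, -0.1],
    [0, 0.88, -0.35, 0, 0, -0.1],
    [0, 0.88, -0.35, 0, 0, -0.1],
    [0, 0.88, -0.35, 0, 0, -0.1],
    [0, 0.88, -0.35, 0, 0, -0.1],
    [0, 0.88, -0.35, 0, 0, -0.1],
    [0, 0.88, -0.35, 0, 0, -0.1]
  ]
}}

```text
time_s: 7.75
position: [0.4963, 0.0211, 0.2519]
tcp_rot: [[1.0, 0.002, -0.001], [0.002, -1.0, 0.0], [-0.001, -0.0, -1.0]]
force: [-0.3, -0.3, -0.3]
opening: 0.524
grasp_force: 30.0
```

```bash
cat >> m.py <<'E'
def frame(c):
    P=cloud(c); m=(c[1]>0)&(abs(P[...,2]-.042)<.005)&(abs(P[...,0]-.567)<.14)&(abs(P[...,1]-.02)<.11)
    h=cv2.cvtColor(c[0],cv2.COLOR_RGB2HSV); m&=(h[...,0]<25)&(h[...,1]>70)
    m=m.astype(np.uint8); m=cv2.morphologyEx(m,cv2.MORPH_OPEN,np.ones((3,3)))
    k,l,s,ce=cv2.connectedComponentsWithStats(m); i=1+s[1:,4].argmax()
    w=plane(c,np.argwhere(l==i)[:,::-1],.042)[:,:2]*1000
    r=cv2.minAreaRect(w.astype(np.float32)); print('frame',np.round(r,1) if 0 else r, 'ztop',np.median(P[l==i][:,2]).round(4))
    cs,hi=cv2.findContours((l==i).astype(np.uint8),cv2.RETR_CCOMP,cv2.CHAIN_APPROX_NONE)
    for q,g in zip(cs,hi[0]):
        if g[3]>=0 and len(q)>40:
            rr=cv2.minAreaRect((plane(c,q.reshape(-1,2),.042)[:,:2]*1000).astype(np.float32)); print(' hole',np.round(rr[0],1),np.round(rr[1],1),round(rr[2],1))
E
python3 - <<'E'
from m import *
st(); c=cam('wrist'); save(c,'w2'); frame(c)
for n in H: comps(c,n,1000,12000,(.45,.7,-.06,.1))
E
```

```text
t 7.75 [0.4963 0.0211 0.2519] J [-10.  18.  98.   0.  64.  79.] F [-0.3 -0.3 -0.3] open 0.524 30.0
frame ((565.0531005859375, 25.0255126953125), (158.65557861328125, 206.07896423339844), 89.6978988647461) ztop 0.0416
 hole [524.   59.3] [51.4 76.7] 89.9
 hole [613.  -10.4] [75.3 52.8] 0.2
 hole [613.3  58.9] [77.2 52.2] 0.7
red px [344.  59.] n 3494 med [ 0.615 -0.01   0.03 ] z60 0.030 rect [614.4 -10.3] [49.7 72.2] 89.7
yellow px [278. 148.] n 2845 med [0.523 0.06  0.03 ] z60 0.030 rect [522.   60.1] [47.7 71.8] 89.6
green px [277.  58.] n 3328 med [0.616 0.059 0.03 ] z60 0.030 rect [614.9  59.6] [46.7 70.9] 89.8
blue px [341. 149.] n 2775 med [ 0.523 -0.009  0.03 ] z60 0.030 rect [521.6  -9.3] [70.5 47.4] 0.1
```

View pics/w2.png

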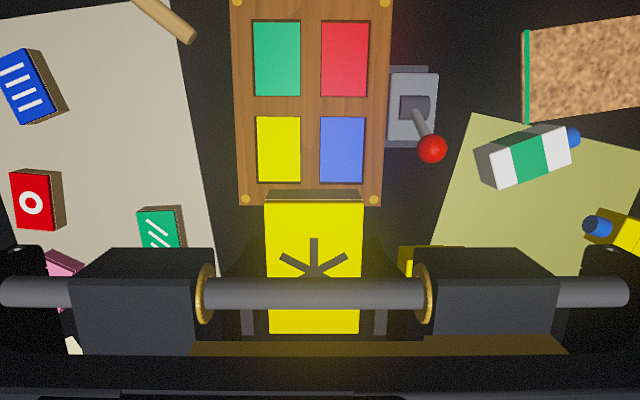

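The held yellow block shows at (315,235). Wells: green (277,58), red (344,59), yellow (278,148), blue (341,149). The lever ball is at (432,149), the white bottle at (525,155), and the mat begins at (525,75). I'll let the arm settle and measure again.

>>> {"op": "send_rows", "data": {
  "moves": [
    [-0.06, 0, 0, 0, 0, 0],
    [-0.06, 0, 0, 0, 0, 0],
    [-0.06, 0, 0, 0, 0, 0],
    [-0.06, 0, 0, 0, 0, 0],
    [-0.06, 0, 0, 0, 0, 0]
  ]
}}

```text
time_s: 8.3
position: [0.4823, 0.0199, 0.2526]
tcp_rot: [[1.0, 0.0, 0.001], [0.0, -1.0, -0.0], [0.001, 0.0, -1.0]]
force: [0.2, 0.0, -1.1]
opening: 0.523
grasp_force: 30.0
```

```bash
cat >> m.py <<'E'
def held(c,n):
    s=readout.read_state(); P=cloud(c)@np.array(s['tcp_rot'])-s['position']@np.array(s['tcp_rot'])
    m=mask(c[0],n)&(c[1]>0)&(abs(P[...,1])<.04)&(P[...,2]<.01)&(P[...,2]>-.04)
    p=P[m]; print('held n',len(p),'toolz med',np.median(p[:,2]).round(4),'x max',np.percentile(p[:,0],99).round(4),'y rng',np.percentile(p[:,1],[1,99]).round(4))
    # far edge line: top row pixel per column, cast on face plane
    z=np.median(p[:,2]); cols=np.unique(np.argwhere(m)[:,1]); e=[(u,np.argwhere(m[:,u])[0,0]) for u in cols[6:-6]]
    zc=s['position'][2]-z; w=(plane(c,e,zc)-s['position'])@np.array(s['tcp_rot']); f=np.polyfit(w[:,1],w[:,0],1)
    print(' front edge tool x at y=0 %.4f'%f[1],'slope deg %.2f'%np.degrees(np.arctan(f[0])))
E
python3 - <<'E'
from m import *
st(); c=cam('wrist'); frame(c); held(c,'yellow')
for n in H: comps(c,n,1000,12000,(.45,.7,-.06,.1))
E
```

```text
t 8.3 [0.4823 0.0199 0.2526] J [-11.  17. 100.   0.  63.  79.] F [ 0.2  0.  -1.1] open 0.523 30.0
frame ((558.2202758789062, 25.107620239257812), (158.66940307617188, 192.6625518798828), 89.7131576538086) ztop 0.0416
 hole [522.   -7.9] [52.8 73.5] 89.9
 hole [522.4  60.3] [51.9 78.5] 89.3
 hole [613.5  -9.3] [53.5 75.9] 87.5
 hole [614.9  59.6] [54.6 75. ] 89.4
held n 8963 toolz med -0.0106 x max 0.0327 y rng [-0.0229  0.0221]
 front edge tool x at y=0 0.0347 slope deg -10.72
red px [343.  45.] n 3570 med [ 0.615 -0.01   0.03 ] z60 0.030 rect [614.8 -10.8] [73.7 50.2] 0.1
yellow px [277. 136.] n 2900 med [0.523 0.06  0.03 ] z60 0.030 rect [521.5  60.1] [47.8 72.6] 89.8
green px [275.  44.] n 3415 med [0.616 0.059 0.03 ] z60 0.030 rect [615.1  59.3] [47.4 69.9] 89.7
blue px [340. 136.] n 2823 med [ 0.523 -0.009  0.03 ] z60 0.030 rect [521.4  -9.4] [47.1 70.4] 90.0
```

```bash
cat >> m.py <<'E'
def held(c,n,yw=.018):
    s=readout.read_state(); W=np.array(s['tcp_rot']); P=(cloud(c)-s['position'])@W
    h=(abs(P[...,1])<yw)&(abs(P[...,2]+.0105)<.012)&(c[1]>0)&mask(c[0],n)
    z=np.median(P[h][:,2]); e=[]
    for u in np.unique(np.argwhere(h)[:,1]): e.append((u,np.argwhere(h[:,u])[0,0]))
    w=(plane(c,e,s['position'][2]-z)-s['position'])@W
    print('held z %.4f'%z,'front x med %.4f'%np.median(w[:,0]),'quart',np.percentile(w[:,0],[10,25,75,90]).round(4), 'left/right', np.median(w[:len(w)//3,0]).round(4),np.median(w[-len(w)//3:,0]).round(4))
E
python3 - <<'E'
from m import *
st(); c=cam('wrist'); held(c,'yellow'); frame(c); go([.5235,.0592,.1],-.3)
E
```

```text
t 8.35 [0.4822 0.0199 0.2526] J [-11.  17. 100.   0.  63.  79.] F [-0.5  0.2 -0.1] open 0.524 30.0
held z -0.0106 front x med 0.0345 quart [0.0326 0.0331 0.0352 0.0355] left/right 0.035 0.0331
frame ((558.06298828125, 25.083187103271484), (158.69668579101562, 192.6646728515625), 89.73590087890625) ztop 0.0416
 hole [521.8  -9.5] [51.8 73.5] 90.0
 hole [524.1  60.9] [53.2 77.5] 89.3
 hole [613.7 -10.2] [75.  51.3] 0.1
 hole [614.3  59.3] [53.3 75.8] 87.2
[0.5235 0.0592 0.1   ] -> [0.166, -0.157, 0.61, 0.0, -0.0, 0.003]
```

>>> {"op": "send_rows", "data": {
  "moves": [
    [0.166, -0.157, 0.3, 0, 0, 0.003],
    [0.166, -0.157, 0.5, 0, 0, 0.003],
    [0.166, -0.157, 0.6, 0, 0, 0.003],
    [0.166, -0.157, 0.7, 0, 0, 0.003],
    [0.166, -0.157, 0.7, 0, 0, 0.003],
    [0.166, -0.157, 0.7, 0, 0, 0.003]
  ]
}}

```text
time_s: 9.0
position: [0.5232, 0.0591, 0.0774]
tcp_rot: [[1.0, -0.005, -0.001], [-0.005, -1.0, 0.0], [-0.001, -0.0, -1.0]]
force: [0.0, -0.8, -0.8]
opening: 0.522
grasp_force: 30.0
```

```bash
python3 - <<'E'
from m import *
st(); go([.5237,.0592,.053],-.3)
c=cam('side'); save(c,'side2'); c=cam('scene'); cv2.imwrite('pics/sc2.png',cv2.resize(c[0][130:270,230:430,::-1],None,fx=4,fy=4,interpolation=cv2.INTER_CUBIC))
E
```

```text
t 9.0 [0.5232 0.0591 0.0774] J [ -6.  36. 103.  -0.  41.  85.] F [ 0.  -0.8 -0.8] open 0.522 30.0
[0.5237 0.0592 0.053 ] -> [0.002, -0.0, 0.098, -0.0, 0.001, 0.0]
```

View pics/sc2.png

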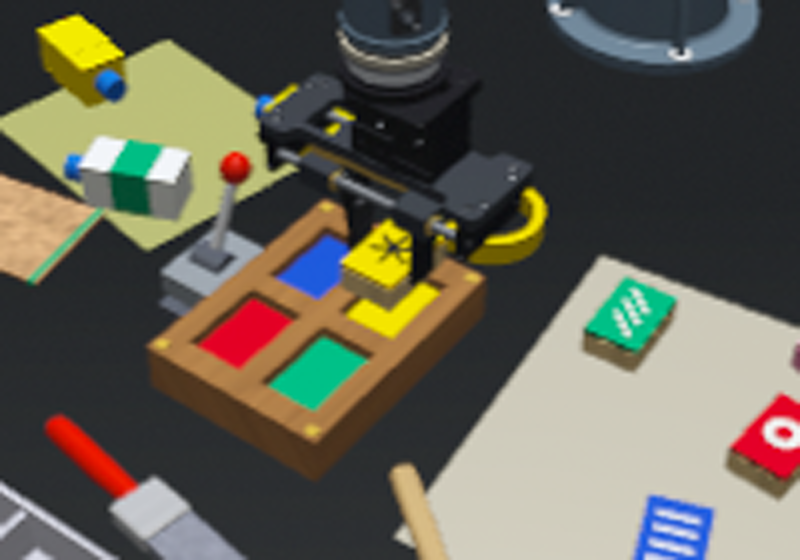

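The held block hangs square over the yellow well, at (390,250) in the crop. I'll lower it.

>>> {"op": "send_rows", "data": {
  "moves": [
    [0.002, 0, 0.06, 0, 0, 0],
    [0.002, 0, 0.085, 0, 0, 0],
    [0.002, 0, 0.095, 0, 0, 0],
    [0.002, 0, 0.105, 0, 0, 0],
    [0.002, 0, 0.115, 0, 0, 0],
    [0.002, 0, 0.12, 0, 0, 0],
    [0.002, 0, 0.12, 0, 0, 0]
  ]
}}

```text
time_s: 9.8
position: [0.5236, 0.0592, 0.0475]
tcp_rot: [[1.0, -0.005, -0.0], [-0.005, -1.0, 0.0], [-0.0, -0.0, -1.0]]
force: [-1.1, -0.0, -1.3]
opening: 0.522
grasp_force: 30.0
```

>>> {"op": "send_rows", "data": {
  "moves": [
    [0, 0, 0, 0, 0, 0],
    [0, 0, 0, 0, 0, 0],
    [0, 0, 0, 0, 0, 0],
    [0, 0, -0.05, 0, 0, 0],
    [0, 0, -0.12, 0, 0, 0],
    [0, 0, -0.12, 0, 0, 0]
  ],
  "grip": 0.8
}}

```text
time_s: 10.4
position: [0.5254, 0.0591, 0.0799]
tcp_rot: [[1.0, -0.005, 0.005], [-0.005, -1.0, -0.0], [0.005, 0.0, -1.0]]
force: [0.8, 0.2, -0.2]
opening: 0.795
grasp_force: 0.0
```

>>> {"op": "send_rows", "data": {
  "moves": [
    [0, 0, 0, 0, 0, 0],
    [0, 0, 0, 0, 0, 0],
    [0, 0, 0, 0, 0, 0],
    [0, 0, 0, 0, 0, 0],
    [0, 0, 0, 0, 0, 0],
    [0, 0, 0, 0, 0, 0],
    [0, 0, 0, 0, 0, 0],
    [0, 0, 0.05, 0, 0, 0]
  ],
  "grip": 0
}}

```text
time_s: 11.2
position: [0.525, 0.0591, 0.0658]
tcp_rot: [[1.0, -0.005, 0.004], [-0.005, -1.0, -0.0], [0.004, 0.0, -1.0]]
force: [0.4, -0.3, 0.1]
opening: 0.156
grasp_force: 0.0
```

```bash
python3 - <<'E'
from m import *
st(); go([.5236,.0592,.043],-.3)
c=cam('scene'); cv2.imwrite('pics/sc3.png',cv2.resize(c[0][130:270,230:430,::-1],None,fx=4,fy=4,interpolation=cv2.INTER_CUBIC))
for v in ('scene','side'):
    c=cam(v); P=cloud(c); m=mask(c[0],'red',130)&(c[1]>0)&(abs(P[...,1]+.08)<.05)&(abs(P[...,0]-.55)<.12)&(P[...,2]>.06)
    print(v,m.sum(),np.median(P[m],0).round(4),np.percentile(P[m][:,2],[2,98]).round(4))
E
```

```text
t 11.2 [0.525  0.0591 0.0658] J [ -6.  37. 103.  -0.  40.  85.] F [ 0.4 -0.3  0.1] open 0.156 0.0
[0.5236 0.0592 0.043 ] -> [-0.006, -0.0, 0.091, 0.0, -0.002, 0.0]
scene 44 [ 0.5414 -0.079   0.1142] [0.1014 0.1211]
  return _methods._mean(a, axis=axis, dtype=dtype,
  ret = um.true_divide(
Traceback (most recent call last):
IndexError: index -1 is out of bounds for axis 0 with size 0
```

View pics/sc3.png

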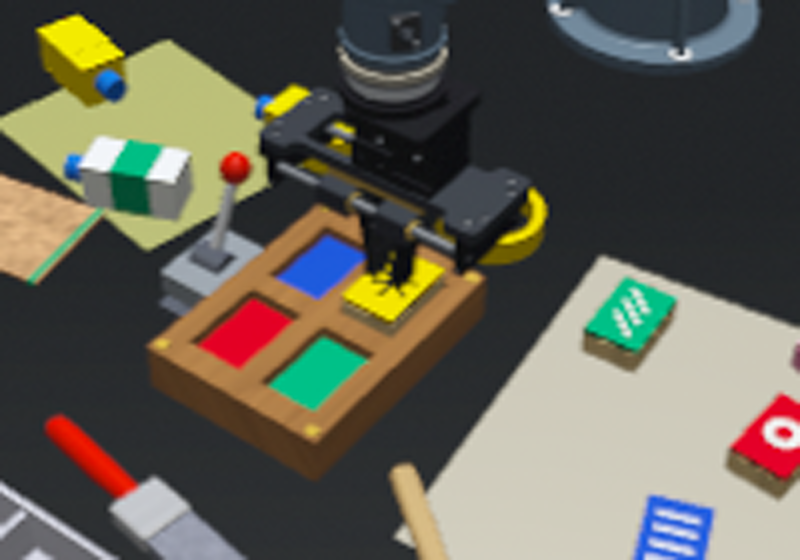

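The yellow block sits in its well, about 14 mm proud. The lever ball is at about (0.54,-0.08,0.114). I'll press.

>>> {"op": "send_rows", "data": {
  "moves": [
    [-0.005, 0, 0, 0, 0, 0],
    [-0.005, 0, 0, 0, 0, 0],
    [-0.005, 0, 0, 0, 0, 0],
    [-0.005, 0, 0.03, 0, 0, 0],
    [-0.005, 0, 0.05, 0, 0, 0],
    [-0.005, 0, 0.07, 0, 0, 0],
    [-0.005, 0, 0.085, 0, 0, 0],
    [-0.005, 0, 0.095, 0, 0, 0],
    [-0.005, 0, 0.1, 0, 0, 0],
    [-0.005, 0, 0.1, 0, 0, 0],
    [-0.005, 0, 0.1, 0, 0, 0]
  ],
  "grip": 0
}}

```text
time_s: 12.45
position: [0.5231, 0.0591, 0.0422]
tcp_rot: [[1.0, -0.004, 0.002], [-0.004, -1.0, -0.0], [0.002, 0.0, -1.0]]
force: [-1.9, -0.6, 20.4]
opening: 0.006
grasp_force: 10.2
```

>>> {"op": "send_rows", "data": {
  "moves": [
    [0, 0, 0.008, 0, 0, 0],
    [0, 0, 0.012, 0, 0, 0],
    [0, 0, 0.012, 0, 0, 0]
  ]
}}

```text
time_s: 12.75
position: [0.5232, 0.0591, 0.0419]
tcp_rot: [[1.0, -0.004, 0.003], [-0.004, -1.0, -0.001], [0.003, 0.001, -1.0]]
force: [-6.6, -0.1, 42.1]
opening: 0.004
grasp_force: 21.1
```

>>> {"op": "send_rows", "data": {
  "moves": [
    [0, 0, -0.1, 0, 0, 0],
    [0, 0, -0.25, 0, 0, 0],
    [-0.25, -0.75, -0.7, 0, 0, 0],
    [-0.25, -0.75, -0.78, 0, 0, 0],
    [-0.25, -0.75, -0.78, 0, 0, 0],
    [-0.25, -0.75, -0.78, 0, 0, 0],
    [-0.25, -0.75, -0.78, 0, 0, 0],
    [-0.25, -0.75, -0.78, 0, 0, 0],
    [-0.25, -0.75, -0.78, 0, 0, 0],
    [-0.25, -0.75, -0.78, 0, 0, 0],
    [-0.25, -0.75, -0.78, 0, 0, 0]
  ],
  "grip": 1.0
}}

```text
time_s: 13.85
position: [0.4604, 0.2456, 0.2306]
tcp_rot: [[1.0, -0.006, -0.003], [-0.006, -1.0, -0.001], [-0.003, 0.001, -1.0]]
force: [0.1, -0.4, 0.4]
opening: 0.926
grasp_force: 0.0
```

```bash
python3 - <<'E'
from m import *
st(); c=cam('wrist'); frame(c)
P=cloud(c); m=(c[1]>0)&(abs(P[...,0]-.522)<.03)&(abs(P[...,1]-.059)<.018); print('yellow top z',np.median(P[m][:,2]).round(4))
for n in H: comps(c,n,1000,12000,(.3,.7,-.06,.6))
E
```

```text
t 13.85 [0.4604 0.2456 0.2306] J [ 16.  22.  96.  -0.  62. 106.] F [ 0.1 -0.4  0.4] open 0.926 0.0
frame ((544.9509887695312, 26.29690170288086), (160.6154327392578, 167.39364624023438), 89.71308898925781) ztop 0.0417
 hole [521.  60.] [73.6 53.8] 0.2
 hole [520.8  -6.8] [51.8 76.8] 88.1
yellow top z 0.0418
red px [578.  28.] n 2417 med [ 0.605 -0.013  0.03 ] z60 0.030 rect [604.6 -12.5] [51.9 42.6] 0.2
red px [210. 175.] n 2156 med [0.464 0.356 0.026] z60 0.026 rect [459.9 356.8] [46.2 69.9] 84.4
yellow px [500. 116.] n 3005 med [0.523 0.06  0.042] z60 0.042 rect [521.1  60.7] [47.9 69.7] 90.0
yellow px [473. 234.] n 1744 med [0.392 0.069 0.023] z60 0.023 rect [384.5  61. ] [79.1 90.5] 33.8
green px [508.  27.] n 2463 med [0.605 0.057 0.03 ] z60 0.030 rect [604.5  57.5] [43.6 50.2] 89.2
green px [348. 215.] n 2016 med [0.415 0.208 0.026] z60 0.026 rect [414.2 208.1] [69.  45.2] 2.9
blue px [216.  45.] n 2837 med [0.591 0.339 0.026] z60 0.026 rect [589.9 339.5] [69.5 45.7] 18.8
blue px [563. 116.] n 2751 med [ 0.522 -0.012  0.03 ] z60 0.030 rect [520.9 -11.9] [41.9 71. ] 89.5
```

Yellow is flush. Green is next.

```bash
python3 - <<'E'
from m import *
st(); go([.4162,.2077,.015],2.9)
E
```

```text
t 13.9 [0.4605 0.2457 0.2307] J [ 16.  22.  96.  -0.  62. 106.] F [-0.7 -0.2 -0.1] open 0.952 0.0
[0.4162 0.2077 0.015 ] -> [-0.174, 0.152, 0.864, 0.001, 0.002, -0.036]
```

>>> {"op": "send_rows", "data": {
  "moves": [
    [-0.175, 0.152, 0.4, 0, 0, -0.036],
    [-0.175, 0.152, 0.5, 0, 0, -0.036],
    [-0.175, 0.152, 0.6, 0, 0, -0.036],
    [-0.175, 0.152, 0.7, 0, 0, -0.036],
    [-0.175, 0.152, 0.77, 0, 0, -0.036],
    [-0.175, 0.152, 0.82, 0, 0, -0.036],
    [-0.175, 0.152, 0.85, 0, 0, -0.036],
    [-0.175, 0.152, 0.864, 0, 0, -0.036],
    [-0.175, 0.152, 0.864, 0, 0, -0.036],
    [-0.175, 0.152, 0.864, 0, 0, -0.036],
    [-0.175, 0.152, 0.864, 0, 0, -0.036]
  ],
  "grip": 1.0
}}

```text
time_s: 15.0
position: [0.4173, 0.2093, 0.0167]
tcp_rot: [[0.999, 0.052, 0.001], [0.052, -0.999, 0.0], [0.001, -0.0, -1.0]]
force: [0.1, 0.6, 0.1]
opening: 1.001
grasp_force: 0.0
```

>>> {"op": "send_rows", "data": {
  "moves": [
    [0, 0, 0, 0, 0, 0],
    [0, 0, 0, 0, 0, 0],
    [0, 0, 0, 0, 0, 0],
    [0, 0, 0, 0, 0, 0],
    [0, 0, 0, 0, 0, 0],
    [0, 0, 0, 0, 0, 0],
    [0, 0, 0, 0, 0, 0]
  ],
  "grip": 0.3
}}

```text
time_s: 15.7
position: [0.4168, 0.2091, 0.016]
tcp_rot: [[0.999, 0.052, -0.0], [0.052, -0.999, -0.0], [-0.0, 0.0, -1.0]]
force: [0.7, -0.3, -0.3]
opening: 0.519
grasp_force: 30.0
```

```bash
python3 - <<'E'
from m import *
st(); go([.6167,.0587,.14],-.3); go([.52,.10,.24],-.3)
E
```

```text
t 15.7 [0.4168 0.2091 0.016 ] J [ 13.  40. 113.  -0.  27. 100.] F [ 0.7 -0.3 -0.3] open 0.519 30.0
[0.6167 0.0587 0.14  ] -> [0.767, 0.642, -0.496, 0.0, 0.0, 0.036]
[0.52 0.1  0.24] -> [0.389, 0.457, -0.896, 0.0, 0.0, 0.036]
```

>>> {"op": "send_rows", "data": {
  "moves": [
    [0, 0, -0.2, 0, 0, 0],
    [0.2, 0.2, -0.4, 0, 0, 0.036],
    [0.4, 0.4, -0.5, 0, 0, 0.036],
    [0.6, 0.6, -0.5, 0, 0, 0.036],
    [0.77, 0.642, -0.5, 0, 0, 0.036],
    [0.77, 0.642, -0.5, 0, 0, 0.036],
    [0.77, 0.642, -0.45, 0, 0, 0.036],
    [0.77, 0.642, -0.4, 0, 0, 0.036],
    [0.77, 0.642, -0.35, 0, 0, 0.036],
    [0.77, 0.642, -0.3, 0, 0, 0.036],
    [0.77, 0.642, -0.3, 0, 0, 0.036],
    [0.77, 0.642, -0.3, 0, 0, 0.036]
  ]
}}

```text
time_s: 16.9
position: [0.616, 0.0599, 0.0903]
tcp_rot: [[1.0, -0.003, -0.002], [-0.003, -1.0, 0.0], [-0.002, -0.0, -1.0]]
force: [0.4, -0.1, -0.8]
opening: 0.524
grasp_force: 30.0
```

```bash
python3 - <<'E'
from m import *
st(); c=cam('wrist'); held(c,'green'); go([.6172,.0587,.048],-.3)
E
```

```text
t 16.9 [0.616  0.0599 0.0903] J [-5. 39. 89.  0. 52. 85.] F [ 0.4 -0.1 -0.8] open 0.524 30.0
held z -0.0088 front x med 0.0309 quart [0.0309 0.0309 0.0319 0.0319] left/right 0.0319 0.0309
[0.6172 0.0587 0.048 ] -> [0.002, 0.004, 0.172, -0.0, 0.0, 0.001]
```

>>> {"op": "send_rows", "data": {
  "moves": [
    [0.006, 0.004, 0.06, 0, 0, 0],
    [0.006, 0.004, 0.1, 0, 0, 0],
    [0.006, 0.004, 0.11, 0, 0, 0],
    [0.006, 0.004, 0.12, 0, 0, 0],
    [0.006, 0.004, 0.13, 0, 0, 0],
    [0.006, 0.004, 0.14, 0, 0, 0],
    [0.006, 0.004, 0.14, 0, 0, 0]
  ]
}}

```text
time_s: 17.65
position: [0.6188, 0.0578, 0.0559]
tcp_rot: [[1.0, -0.005, -0.0], [-0.005, -1.0, -0.0], [-0.0, 0.0, -1.0]]
force: [-1.0, -0.2, -0.6]
opening: 0.525
grasp_force: 30.0
```

>>> {"op": "send_rows", "data": {
  "moves": [
    [-0.002, -0.002, 0.01, 0, 0, 0],
    [-0.002, -0.002, 0.02, 0, 0, 0],
    [-0.002, -0.002, 0.03, 0, 0, 0],
    [-0.002, -0.002, 0.03, 0, 0, 0]
  ]
}}

```text
time_s: 18.05
position: [0.618, 0.0584, 0.0481]
tcp_rot: [[1.0, -0.005, -0.001], [-0.005, -1.0, 0.0], [-0.001, -0.0, -1.0]]
force: [-0.4, 1.3, -0.2]
opening: 0.525
grasp_force: 30.0
```

In the well without force; release, close and press.

>>> {"op": "send_rows", "data": {
  "moves": [
    [0, 0, 0, 0, 0, 0],
    [0, 0, 0, 0, 0, 0],
    [0, 0, 0, 0, 0, 0],
    [0, 0, -0.05, 0, 0, 0],
    [0, 0, -0.1, 0, 0, 0],
    [0, 0, -0.1, 0, 0, 0]
  ],
  "grip": 0.75
}}

```text
time_s: 18.65
position: [0.6205, 0.0583, 0.0764]
tcp_rot: [[1.0, -0.005, 0.006], [-0.005, -1.0, -0.0], [0.006, 0.0, -1.0]]
force: [0.1, 0.0, 0.2]
opening: 0.748
grasp_force: 0.0
```

>>> {"op": "send_rows", "data": {
  "moves": [
    [0, 0, 0, 0, 0, 0],
    [0, 0, 0, 0, 0, 0],
    [0, 0, 0, 0, 0, 0],
    [0, 0, 0, 0, 0, 0],
    [0, 0, 0, 0, 0, 0],
    [0, 0, 0, 0, 0, 0],
    [0, 0, 0, 0, 0, 0],
    [0, 0, 0, 0, 0, 0],
    [0, 0, 0, 0, 0, 0]
  ],
  "grip": 0
}}

```text
time_s: 19.55
position: [0.6184, 0.0584, 0.0735]
tcp_rot: [[1.0, -0.005, 0.0], [-0.005, -1.0, -0.0], [0.0, 0.0, -1.0]]
force: [-0.8, -0.2, -0.4]
opening: 0.041
grasp_force: 0.0
```

```bash
python3 - <<'E'
from m import *
st(); c=cam('scene'); comps(c,'green',60,400,(.5,.7,0,.1))
go([.6175,.0587,.042],-.3)
E
```

```text
t 19.55 [0.6184 0.0584 0.0735] J [-5. 41. 89. -0. 50. 85.] F [-0.8 -0.2 -0.4] open 0.041 0.0
green px [308. 220.] n 192 med [0.627 0.065 0.056] z60 0.056 rect [618.6  58.6] [46.6 70.1] 89.1
[0.6175 0.0587 0.042 ] -> [-0.004, -0.001, 0.126, 0.0, -0.0, 0.0]
```

Block top is at 0.056, so it is seated; press.

>>> {"op": "send_rows", "data": {
  "moves": [
    [-0.004, 0, 0.04, 0, 0, 0],
    [-0.004, 0, 0.06, 0, 0, 0],
    [-0.004, 0, 0.075, 0, 0, 0],
    [-0.004, 0, 0.09, 0, 0, 0],
    [-0.004, 0, 0.105, 0, 0, 0],
    [-0.004, 0, 0.12, 0, 0, 0],
    [-0.004, 0, 0.13, 0, 0, 0],
    [-0.004, 0, 0.138, 0, 0, 0],
    [-0.004, 0, 0.138, 0, 0, 0],
    [-0.004, 0, 0.138, 0, 0, 0]
  ],
  "grip": 0
}}

```text
time_s: 20.6
position: [0.6167, 0.0584, 0.0422]
tcp_rot: [[1.0, -0.004, -0.001], [-0.004, -1.0, -0.0], [-0.001, 0.0, -1.0]]
force: [-7.8, 0.2, 22.0]
opening: 0.005
grasp_force: 11.2
```

>>> {"op": "send_rows", "data": {
  "moves": [
    [0, 0, 0.01, 0, 0, 0],
    [0, 0, 0.01, 0, 0, 0],
    [0, 0, -0.15, 0, 0, 0],
    [0, 0, -0.3, 0, 0, -0.1],
    [-0.08, -0.9, -0.4, 0, 0, -0.99],
    [-0.08, -0.9, -0.4, 0, 0, -0.99],
    [-0.08, -0.9, -0.4, 0, 0, -0.99],
    [-0.08, -0.9, -0.4, 0, 0, -0.99],
    [-0.08, -0.9, -0.4, 0, 0, -0.99],
    [-0.08, -0.9, -0.4, 0, 0, -0.99],
    [-0.08, -0.9, -0.4, 0, 0, -0.99],
    [-0.08, -0.9, -0.4, 0, 0, -0.99]
  ],
  "grip": 1.0
}}

```text
time_s: 21.8
position: [0.5989, 0.2844, 0.1385]
tcp_rot: [[0.216, 0.976, 0.002], [0.976, -0.216, 0.001], [0.001, 0.001, -1.0]]
force: [0.1, 0.4, -0.1]
opening: 0.969
grasp_force: 0.0
```

>>> {"op": "send_rows", "data": {
  "moves": [
    [0, 0, 0, 0, 0, 0],
    [0, 0, 0, 0, 0, 0],
    [0, 0, 0, 0, 0, 0],
    [0, 0, 0, 0, 0, 0]
  ]
}}

```text
time_s: 22.2
position: [0.5986, 0.2834, 0.139]
tcp_rot: [[0.225, 0.974, 0.0], [0.974, -0.225, 0.0], [0.0, 0.0, -1.0]]
force: [-0.1, 0.1, -0.0]
opening: 1.001
grasp_force: 0.0
```

```bash
python3 - <<'E'
from m import *
st()
for v in ['wrist','scene']:
    c=cam(v); print(v)
    P=cloud(c); m=(c[1]>0)&(abs(P[...,0]-.6167)<.03)&(abs(P[...,1]-.059)<.018); print('green top z',np.median(P[m][:,2]).round(4))
    for n in H: comps(c,n,100,15000,(.43,.7,-.06,.6))
go([.592,.339,.015],108.7)
E
```

```text
t 22.2 [0.5986 0.2834 0.139 ] J [16. 38. 81.  0. 61. 29.] F [-0.1  0.1 -0. ] open 1.001 0.0
wrist
green top z nan
red px [123. 148.] n 3960 med [0.463 0.359 0.026] z60 0.026 rect [460.4 357.6] [45.6 71.3] 84.6
red px [121. 149.] n 222 med [0.46  0.358 0.026] z60 0.027 rect [459.4 357.6] [12.7 13.2] 76.5
blue px [286. 131.] n 4199 med [0.59  0.341 0.026] z60 0.026 rect [589.9 340. ] [69. 45.] 18.8
scene
green top z 0.0422
red px [291. 213.] n 235 med [ 0.613 -0.014  0.03 ] z60 0.031 rect [611.7 -14.3] [45.5 69. ] 89.4
red px [425. 239.] n 250 med [0.469 0.358 0.025] z60 0.026 rect [464.  357.2] [46.8 73.3] 84.6
yellow px [328. 204.] n 251 med [0.523 0.058 0.042] z60 0.042 rect [523.   58.5] [71.1 48.1] 0.7
green px [309. 221.] n 224 med [0.617 0.059 0.042] z60 0.042 rect [617.6  58.4] [46.1 70.1] 89.7
blue px [310. 196.] n 184 med [ 0.518 -0.015  0.03 ] z60 0.030 rect [518.4 -14.5] [62.1 42.9] 0.7
blue px [398. 266.] n 248 med [0.595 0.341 0.026] z60 0.026 rect [593.  339.4] [70.1 43.8] 18.6
[0.592 0.339 0.015] -> [0.211, -0.076, 0.496, 0.0, -0.0, -0.352]
  return _methods._mean(a, axis=axis, dtype=dtype,
  ret = ret.dtype.type(ret / rcount)
```

>>> {"op": "send_rows", "data": {
  "moves": [
    [0.213, -0.076, 0, 0, 0, -0.352],
    [0.213, -0.076, 0.1, 0, 0, -0.352],
    [0.213, -0.076, 0.2, 0, 0, -0.352],
    [0.213, -0.076, 0.3, 0, 0, -0.352],
    [0.213, -0.076, 0.38, 0, 0, -0.352],
    [0.213, -0.076, 0.42, 0, 0, -0.352],
    [0.213, -0.076, 0.45, 0, 0, -0.352],
    [0.213, -0.076, 0.475, 0, 0, -0.352],
    [0.213, -0.076, 0.496, 0, 0, -0.352],
    [0.213, -0.076, 0.496, 0, 0, -0.352],
    [0.213, -0.076, 0.496, 0, 0, -0.352]
  ],
  "grip": 1.0
}}

```text
time_s: 23.4
position: [0.5922, 0.3397, 0.0156]
tcp_rot: [[-0.322, 0.947, 0.001], [0.947, 0.322, 0.0], [0.0, 0.001, -1.0]]
force: [-0.0, 0.6, 0.7]
opening: 0.994
grasp_force: 0.0
```

>>> {"op": "send_rows", "data": {
  "moves": [
    [0, 0, 0, 0, 0, 0],
    [0, 0, 0, 0, 0, 0],
    [0, 0, 0, 0, 0, 0],
    [0, 0, 0, 0, 0, 0],
    [0, 0, 0, 0, 0, 0],
    [0, 0, 0, 0, 0, 0]
  ],
  "grip": 0.5
}}

```text
time_s: 24.0
position: [0.5917, 0.3396, 0.0154]
tcp_rot: [[-0.322, 0.947, -0.0], [0.947, 0.322, -0.0], [0.0, -0.0, -1.0]]
force: [-1.9, -1.7, 2.7]
opening: 0.804
grasp_force: 30.0
```

```bash
python3 - <<'E'
from m import *
st(); go([.5233,-.0098,.12],89.7)
E
```

```text
t 24.0 [0.5917 0.3396 0.0154] J [20. 49. 81.  0. 50.  2.] F [-1.9 -1.7  2.7] open 0.804 30.0
[ 0.5233 -0.0098  0.12  ] -> [-1.235, -0.709, -0.418, -0.0, 0.0, 0.212]
```

>>> {"op": "send_rows", "data": {
  "moves": [
    [0, 0, -0.1, 0, 0, 0],
    [0, 0, -0.3, 0, 0, 0],
    [-0.9, -0.52, -0.5, 0, 0, 0.212],
    [-0.9, -0.52, -0.5, 0, 0, 0.212],
    [-0.9, -0.52, -0.5, 0, 0, 0.212],
    [-0.9, -0.52, -0.5, 0, 0, 0.212],
    [-0.9, -0.52, -0.5, 0, 0, 0.212],
    [-0.9, -0.52, -0.5, 0, 0, 0.212],
    [-0.9, -0.52, -0.5, 0, 0, 0.212],
    [-0.9, -0.52, -0.5, 0, 0, 0.212]
  ]
}}

```text
time_s: 25.0
position: [0.5415, 0.0854, 0.1399]
tcp_rot: [[0.006, 1.0, 0.0], [1.0, -0.006, 0.001], [0.001, 0.0, -1.0]]
force: [0.1, -0.5, -0.2]
opening: 0.802
grasp_force: 30.0
```

```bash
python3 - <<'E'
from m import *
st(); go([.5233,-.0098,.09],89.7); c=cam('wrist'); held(c,'blue')
E
```

```text
t 25.0 [0.5415 0.0854 0.1399] J [-3. 31. 98.  0. 51. -2.] F [ 0.1 -0.5 -0.2] open 0.802 30.0
[ 0.5233 -0.0098  0.09  ] -> [-0.381, -0.07, 0.199, 0.0, -0.0, -0.001]
held z -0.0105 front x med 0.0245 quart [0.0244 0.0245 0.0245 0.0245] left/right 0.0245 0.0244
```

>>> {"op": "send_rows", "data": {
  "moves": [
    [-0.385, -0.07, 0, 0, 0, 0],
    [-0.385, -0.07, 0, 0, 0, 0],
    [-0.385, -0.07, 0.1, 0, 0, 0],
    [-0.385, -0.07, 0.15, 0, 0, 0],
    [-0.385, -0.07, 0.2, 0, 0, 0],
    [-0.385, -0.07, 0.24, 0, 0, 0],
    [-0.385, -0.07, 0.24, 0, 0, 0],
    [-0.385, -0.07, 0.24, 0, 0, 0]
  ]
}}

```text
time_s: 25.85
position: [0.5232, -0.0105, 0.0799]
tcp_rot: [[0.004, 1.0, -0.0], [1.0, -0.004, 0.0], [0.0, -0.0, -1.0]]
force: [0.5, 0.8, -1.8]
opening: 0.8
grasp_force: 30.0
```

```bash
python3 - <<'E'
from m import *
st(); go([.5233,-.011,.05],89.7); c=cam('wrist'); held(c,'blue'); save(c,'w4')
for v in ['scene','side']:
    c=cam(v); comps(c,'blue',40,400,(.45,.6,-.06,.06))
    cv2.imwrite(f'pics/{v}4.png',cv2.resize(c[0][130:250,250:370,::-1],None,fx=4,fy=4,interpolation=cv2.INTER_CUBIC))
a=cv2.imread('pics/scene4.png'); b=cv2.imread('pics/side4.png'); cv2.imwrite('pics/m4.png',cv2.resize(np.hstack([a,b]),(800,400)))
E
```

```text
t 25.85 [ 0.5232 -0.0105  0.0799] J [-13.  35. 104.   0.  41. -13.] F [ 0.5  0.8 -1.8] open 0.8 30.0
[ 0.5233 -0.011   0.05  ] -> [-0.002, 0.0, 0.12, -0.0, -0.0, 0.001]
held z -0.0100 front x med 0.0254 quart [0.0253 0.0254 0.0254 0.0254] left/right 0.0254 0.0254
blue px [312. 183.] n 138 med [ 0.523 -0.     0.091] z60 0.091 rect [526.   -8.5] [73.3 45.4] 1.5
blue px [310. 198.] n 118 med [ 0.531 -0.006  0.03 ] z60 0.030 rect [518.6 -14.2] [61.6 42.3] 0.7
blue px [332. 193.] n 226 med [ 0.526 -0.004  0.092] z60 0.093 rect [526.7  -7.9] [74.1 50.6] 3.6
blue px [333. 208.] n 157 med [ 0.522 -0.006  0.032] z60 0.032 rect [523.   -7.4] [70.7 37.8] 8.3
```

View pics/m4.png

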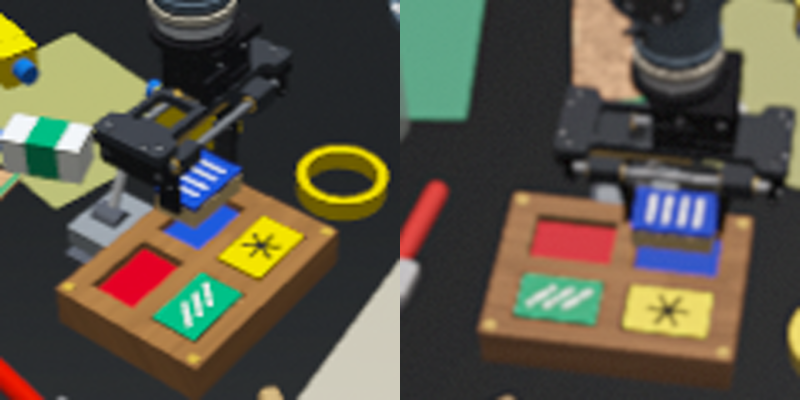

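The held blue block reads about 2 mm to +y of the TCP in all three views, so I'll offset by that while lowering.

>>> {"op": "send_rows", "data": {
  "moves": [
    [-0.006, 0, 0.03, 0, 0, 0],
    [-0.006, 0, 0.06, 0, 0, 0],
    [-0.006, 0, 0.07, 0, 0, 0],
    [-0.006, 0, 0.08, 0, 0, 0],
    [-0.006, 0, 0.09, 0, 0, 0],
    [-0.006, 0, 0.1, 0, 0, 0],
    [-0.006, 0, 0.11, 0, 0, 0],
    [-0.006, 0, 0.11, 0, 0, 0]
  ]
}}

```text
time_s: 26.8
position: [0.5224, -0.012, 0.0544]
tcp_rot: [[0.005, 1.0, -0.001], [1.0, -0.005, 0.001], [0.001, -0.001, -1.0]]
force: [-4.0, 3.9, 15.4]
opening: 0.801
grasp_force: 30.0
```

>>> {"op": "send_rows", "data": {
  "moves": [
    [0.004, -0.003, -0.03, 0, 0, 0],
    [0.004, -0.003, -0.03, 0, 0, 0],
    [0.004, -0.003, -0.02, 0, 0, 0],
    [0.004, -0.003, -0.015, 0, 0, 0],
    [0.004, -0.003, -0.01, 0, 0, 0],
    [0.004, -0.003, -0.005, 0, 0, 0],
    [0.004, -0.003, 0, 0, 0, 0]
  ]
}}

```text
time_s: 27.5
position: [0.5221, -0.0113, 0.0534]
tcp_rot: [[0.006, 1.0, -0.0], [1.0, -0.006, 0.001], [0.001, -0.0, -1.0]]
force: [-2.1, 5.1, 13.0]
opening: 0.802
grasp_force: 30.0
```

```bash
python3 - <<'E'
from m import *
st(); print(readout.read_state()['moment'].round(2)); c=cam('wrist'); held(c,'blue'); save(c,'w5')
E
```

```text
t 27.5 [ 0.5221 -0.0113  0.0534] J [-14.  38. 104.   0.  38. -13.] F [-2.1  5.1 13. ] open 0.802 30.0
[0.53 0.43 0.02]
held z -0.0105 front x med 0.0256 quart [0.0255 0.0255 0.0256 0.0256] left/right 0.0256 0.0255
```

>>> {"op": "send_rows", "data": {
  "moves": [
    [0.005, 0, -0.015, 0, 0, 0],
    [0.005, 0, -0.015, 0, 0, 0],
    [0.005, 0, -0.01, 0, 0, 0],
    [0.005, 0, -0.005, 0, 0, 0],
    [0.005, 0, 0, 0, 0, 0],
    [0.005, 0, 0, 0, 0, 0]
  ]
}}

```text
time_s: 28.15
position: [0.5223, -0.0104, 0.0532]
tcp_rot: [[0.006, 1.0, -0.0], [1.0, -0.006, 0.0], [0.0, -0.0, -1.0]]
force: [-1.2, 1.4, 8.4]
opening: 0.801
grasp_force: 30.0
```

Forces are dropping; continue the same way while pressing gently.

>>> {"op": "send_rows", "data": {
  "moves": [
    [0.004, 0, 0, 0, 0, 0],
    [0.004, 0, 0.005, 0, 0, 0],
    [0.004, 0, 0.01, 0, 0, 0],
    [0.004, 0, 0.015, 0, 0, 0],
    [0.004, 0, 0.015, 0, 0, 0]
  ]
}}

```text
time_s: 28.65
position: [0.5224, -0.009, 0.0499]
tcp_rot: [[0.006, 1.0, 0.0], [1.0, -0.006, 0.001], [0.001, 0.0, -1.0]]
force: [-1.2, 3.4, 11.0]
opening: 0.803
grasp_force: 30.0
```

```bash
python3 - <<'E'
from m import *
st(); print(readout.read_state()['moment'].round(2)); c=cam('wrist'); held(c,'blue')
for v in ['wrist','scene','side']:
    if v!='wrist': c=cam(v)
    P=cloud(c); m=mask(c[0],'blue')&(c[1]>0)&(abs(P[...,0]-.522)<.045)&(abs(P[...,1]+.008)<.035)&(P[...,2]>.045)&(P[...,2]<.08)
    p=P[m]; A=np.c_[p[:,:2]-[.522,-.01],np.ones(len(p))]; f=np.linalg.lstsq(A,p[:,2],rcond=None)[0]; print(v,len(p),'face plane slopes deg',np.degrees(f[:2]).round(1),'z %.4f'%f[2])
E
```

```text
t 28.65 [ 0.5224 -0.009   0.0499] J [-13.  38. 104.   0.  37. -13.] F [-1.2  3.4 11. ] open 0.803 30.0
[ 0.4   0.37 -0.02]
held z -0.0100 front x med 0.0264 quart [0.0259 0.026  0.0264 0.0265] left/right 0.0264 0.0264
wrist 7567 face plane slopes deg [ -0.1 -12.7] z 0.0628
scene 138 face plane slopes deg [  1.4 -13.8] z 0.0634
side 220 face plane slopes deg [ -0.2 -12.8] z 0.0647
```

The block has pivoted about 13° in the fingers, with its -y edge on the rim. I'll take it back to the free spot on the sheet, set it flat and regrasp it centred.

>>> {"op": "send_rows", "data": {
  "moves": [
    [0, 0, -0.15, 0, 0, 0],
    [0.1, 0, -0.25, 0, 0, 0],
    [0.99, 0, -0.25, 0, 0, 0],
    [0.99, 0, -0.25, 0, 0, 0],
    [0.99, 0, -0.25, 0, 0, 0],
    [0.99, 0, -0.25, 0, 0, 0],
    [0.99, 0, -0.1, 0, 0, 0],
    [0.99, 0, 0.03, 0, 0, 0],
    [0.99, 0, 0.06, 0, 0, 0],
    [0.99, 0, 0.09, 0, 0, 0],
    [0.99, 0, 0.12, 0, 0, 0],
    [0.99, 0, 0.13, 0, 0, 0]
  ]
}}

```text
time_s: 30.0
position: [0.5246, 0.237, 0.0173]
tcp_rot: [[0.007, 1.0, 0.001], [1.0, -0.007, -0.0], [-0.0, 0.001, -1.0]]
force: [-3.6, -2.7, 15.7]
opening: 0.801
grasp_force: 30.0
```

>>> {"op": "send_rows", "data": {
  "moves": [
    [0, 0, 0, 0, 0, 0],
    [0, 0, 0, 0, 0, 0],
    [0, 0, 0, 0, 0, 0],
    [0, 0, 0, 0, 0, 0],
    [0, 0, 0, 0, 0, 0],
    [0, 0, -0.3, 0, 0, 0],
    [0, 0, -0.6, 0, 0, 0],
    [-0.05, 0, -0.8, 0, 0, 0],
    [-0.05, 0, -0.8, 0, 0, 0],
    [-0.05, 0, -0.8, 0, 0, 0],
    [-0.05, 0, -0.8, 0, 0, 0],
    [-0.05, 0, -0.8, 0, 0, 0]
  ],
  "grip": 1.0
}}

```text
time_s: 31.2
position: [0.5224, 0.2252, 0.215]
tcp_rot: [[0.006, 1.0, -0.003], [1.0, -0.006, -0.001], [-0.001, -0.003, -1.0]]
force: [0.5, -0.4, -0.0]
opening: 1.002
grasp_force: 0.0
```

```bash
python3 - <<'E'
from m import *
st()
for v in ['wrist','scene','side']:
    c=cam(v); print(v); comps(c,'blue',100,9000,(.45,.6,.15,.4)); comps(c,'red',100,9000,(.4,.6,.25,.4))
E
```

```text
t 31.2 [0.5224 0.2252 0.215 ] J [12. 26. 91.  0. 63. 12.] F [ 0.5 -0.4 -0. ] open 1.002 0.0
wrist
blue px [316. 168.] n 2410 med [0.525 0.236 0.026] z60 0.026 rect [524.9 235.1] [44.6 69.2] 89.6
red px [246.  40.] n 3093 med [0.461 0.358 0.026] z60 0.026 rect [459.8 357.1] [45.9 69.9] 84.9
red px [245.  40.] n 167 med [0.46  0.357 0.026] z60 0.027 rect [459.5 357.5] [12.3 11.2] 87.1
scene
blue px [376. 234.] n 215 med [0.528 0.235 0.026] z60 0.026 rect [528.7 234.8] [46.  70.6] 89.6
red px [425. 239.] n 248 med [0.468 0.359 0.025] z60 0.026 rect [464.  357.2] [46.8 73.3] 84.6
side
blue px [320. 280.] n 222 med [0.527 0.24  0.027] z60 0.028 rect [526.8 237.7] [45.5 66.2] 89.6
red px [338. 324.] n 340 med [0.46  0.362 0.027] z60 0.028 rect [461.  360.2] [46.6 68. ] 84.4
```

```bash
python3 - <<'E'
from m import *
st(); go([.5248,.235,.014],89.6)
E
```

```text
t 31.35 [0.5224 0.2252 0.2143] J [12. 27. 91.  0. 63. 12.] F [ 0.1 -0.1 -0.7] open 0.999 0.0
[0.5248 0.235  0.014 ] -> [0.04, 0.013, 0.801, -0.003, 0.001, 0.001]
```

>>> {"op": "send_rows", "data": {
  "moves": [
    [0.04, 0.01, 0.2, 0, 0, 0],
    [0.04, 0.01, 0.4, 0, 0, 0],
    [0.04, 0.01, 0.6, 0, 0, 0],
    [0.04, 0.01, 0.7, 0, 0, 0],
    [0.04, 0.01, 0.75, 0, 0, 0],
    [0.04, 0.01, 0.78, 0, 0, 0],
    [0.04, 0.01, 0.8, 0, 0, 0],
    [0.04, 0.01, 0.8, 0, 0, 0],
    [0.04, 0.01, 0.8, 0, 0, 0],
    [0.04, 0.01, 0.8, 0, 0, 0]
  ],
  "grip": 1.0
}}

```text
time_s: 32.35
position: [0.5271, 0.2356, 0.0176]
tcp_rot: [[0.006, 1.0, 0.002], [1.0, -0.006, 0.001], [0.001, 0.002, -1.0]]
force: [0.4, 0.2, 0.5]
opening: 1.002
grasp_force: 0.0
```

>>> {"op": "send_rows", "data": {
  "moves": [
    [0, 0, 0, 0, 0, 0],
    [0, 0, 0, 0, 0, 0],
    [0, 0, 0, 0, 0, 0],
    [0, 0, 0, 0, 0, 0],
    [0, 0, 0, 0, 0, 0],
    [0, 0, 0, 0, 0, 0]
  ],
  "grip": 0.5
}}

```text
time_s: 32.95
position: [0.5261, 0.2353, 0.0166]
tcp_rot: [[0.006, 1.0, -0.0], [1.0, -0.006, 0.0], [0.0, -0.0, -1.0]]
force: [-1.4, -0.3, 4.5]
opening: 0.8
grasp_force: 30.0
```

```bash
python3 - <<'E'
from m import *
st(); go([.5217,-.0098,.08],89.7)
E
```

```text
t 32.95 [0.5261 0.2353 0.0166] J [13. 44. 97.  0. 39. 13.] F [-1.4 -0.3  4.5] open 0.8 30.0
[ 0.5217 -0.0098  0.08  ] -> [-0.981, -0.012, -0.254, -0.0, -0.0, -0.0]
```

>>> {"op": "send_rows", "data": {
  "moves": [
    [0, 0, -0.15, 0, 0, 0],
    [0, 0, -0.35, 0, 0, 0],
    [-0.979, -0.015, -0.4, 0, 0, 0],
    [-0.979, -0.015, -0.4, 0, 0, 0],
    [-0.979, -0.015, -0.4, 0, 0, 0],
    [-0.979, -0.015, -0.4, 0, 0, 0],
    [-0.979, -0.015, -0.4, 0, 0, 0],
    [-0.979, -0.015, -0.3, 0, 0, 0],
    [-0.979, -0.015, -0.25, 0, 0, 0],
    [-0.979, -0.015, -0.25, 0, 0, 0],
    [-0.979, -0.015, -0.25, 0, 0, 0]
  ]
}}

```text
time_s: 34.05
position: [0.5206, -0.0083, 0.0784]
tcp_rot: [[0.004, 1.0, -0.002], [1.0, -0.004, 0.0], [0.0, -0.002, -1.0]]
force: [0.1, 0.7, 0.7]
opening: 0.804
grasp_force: 30.0
```

```bash
cat >> m.py <<'E'
def tilt(c,n,x,y,zr):
    P=cloud(c); m=mask(c[0],n)&(c[1]>0)&(abs(P[...,0]-x)<.045)&(abs(P[...,1]-y)<.035)&(P[...,2]>zr[0])&(P[...,2]<zr[1])
    p=P[m]; A=np.c_[p[:,:2]-[x,y],np.ones(len(p))]; f=np.linalg.lstsq(A,p[:,2],rcond=None)[0]
    print(len(p),'face slopes deg',np.degrees(f[:2]).round(1),'z %.4f'%f[2])
E
python3 - <<'E'
from m import *
st(); c=cam('wrist'); held(c,'blue'); tilt(c,'blue',.522,-.01,(.06,.12)); go([.5217,-.0095,.053],89.7)
E
```

```text
t 34.05 [ 0.5206 -0.0083  0.0784] J [-13.  35. 104.   0.  41. -13.] F [0.1 0.7 0.7] open 0.804 30.0
held z -0.0087 front x med 0.0236 quart [0.0227 0.0232 0.0237 0.0237] left/right 0.0237 0.0232
6878 face slopes deg [ 0.  -0.6] z 0.0876
[ 0.5217 -0.0095  0.053 ] -> [-0.005, 0.003, 0.103, -0.0, -0.0, 0.001]
```

>>> {"op": "send_rows", "data": {
  "moves": [
    [-0.002, 0.003, 0.03, 0, 0, 0],
    [-0.002, 0.003, 0.05, 0, 0, 0],
    [-0.002, 0.003, 0.065, 0, 0, 0],
    [-0.002, 0.003, 0.075, 0, 0, 0],
    [-0.002, 0.003, 0.085, 0, 0, 0],
    [-0.002, 0.003, 0.092, 0, 0, 0],
    [-0.002, 0.003, 0.098, 0, 0, 0],
    [-0.002, 0.003, 0.098, 0, 0, 0]
  ]
}}

```text
time_s: 34.9
position: [0.5217, -0.0099, 0.0541]
tcp_rot: [[0.006, 1.0, -0.0], [1.0, -0.006, 0.0], [0.0, -0.0, -1.0]]
force: [-0.0, -0.3, -1.6]
opening: 0.8
grasp_force: 30.0
```

No contact, and it is 4 mm below the rim. Finish lowering, release, and press.

>>> {"op": "send_rows", "data": {
  "moves": [
    [0, 0, 0.01, 0, 0, 0],
    [0, 0, 0.02, 0, 0, 0],
    [0, 0, 0.022, 0, 0, 0],
    [0, 0, 0.022, 0, 0, 0]
  ]
}}

```text
time_s: 35.3
position: [0.5217, -0.0099, 0.0486]
tcp_rot: [[0.006, 1.0, -0.0], [1.0, -0.006, 0.0], [0.0, -0.0, -1.0]]
force: [0.0, -0.4, -0.9]
opening: 0.8
grasp_force: 30.0
```

>>> {"op": "send_rows", "data": {
  "moves": [
    [0, 0, 0, 0, 0, 0],
    [0, 0, 0, 0, 0, 0],
    [0, 0, 0, 0, 0, 0],
    [0, 0, -0.05, 0, 0, 0],
    [0, 0, -0.1, 0, 0, 0],
    [0, 0, -0.1, 0, 0, 0]
  ],
  "grip": 0.95
}}

```text
time_s: 35.9
position: [0.5234, -0.0102, 0.0761]
tcp_rot: [[0.006, 1.0, 0.005], [1.0, -0.006, -0.001], [-0.001, 0.005, -1.0]]
force: [0.4, 0.4, 0.9]
opening: 0.946
grasp_force: 0.0
```

>>> {"op": "send_rows", "data": {
  "moves": [
    [0, 0, 0, 0, 0, 0],
    [0, 0, 0, 0, 0, 0],
    [0, 0, 0, 0, 0, 0],
    [0, 0, 0, 0, 0, 0],
    [0, 0, 0, 0, 0, 0],
    [0, 0, 0, 0, 0, 0],
    [0, 0, 0, 0, 0, 0],
    [0, 0, 0, 0, 0, 0],
    [0, 0, 0, 0, 0, 0],
    [0, 0, 0, 0, 0, 0]
  ],
  "grip": 0
}}

```text
time_s: 36.9
position: [0.5218, -0.0099, 0.0738]
tcp_rot: [[0.006, 1.0, 0.0], [1.0, -0.006, -0.0], [-0.0, 0.0, -1.0]]
force: [-0.3, -0.4, 0.7]
opening: 0.121
grasp_force: 0.0
```

```bash
python3 - <<'E'
from m import *
st(); c=cam('wrist'); tilt(c,'blue',.522,-.01,(.04,.08)); go([.5217,-.0098,.042],89.7)
E
```

```text
t 36.9 [ 0.5218 -0.0099  0.0738] J [-13.  36. 104.  -0.  40. -13.] F [-0.3 -0.4  0.7] open 0.121 0.0
4745 face slopes deg [ 0.  -0.5] z 0.0557
[ 0.5217 -0.0098  0.042 ] -> [0.0, -0.0, 0.127, -0.0, 0.0, -0.0]
```

>>> {"op": "send_rows", "data": {
  "moves": [
    [0, 0, 0.01, 0, 0, 0],
    [0, 0, 0.02, 0, 0, 0],
    [0, 0, 0.05, 0, 0, 0],
    [0, 0, 0.075, 0, 0, 0],
    [0, 0, 0.09, 0, 0, 0],
    [0, 0, 0.105, 0, 0, 0],
    [0, 0, 0.12, 0, 0, 0],
    [0, 0, 0.13, 0, 0, 0],
    [0, 0, 0.138, 0, 0, 0],
    [0, 0, 0.144, 0, 0, 0],
    [0, 0, 0.144, 0, 0, 0],
    [0, 0, 0.144, 0, 0, 0]
  ],
  "grip": 0
}}

```text
time_s: 38.15
position: [0.5219, -0.0099, 0.042]
tcp_rot: [[0.005, 1.0, 0.002], [1.0, -0.005, -0.001], [-0.001, 0.002, -1.0]]
force: [-6.4, 0.8, 37.4]
opening: 0.004
grasp_force: 18.6
```

>>> {"op": "send_rows", "data": {
  "moves": [
    [0, 0, -0.1, 0, 0, 0],
    [0, 0, -0.3, 0, 0, 0],
    [1.0, 0.1, -0.6, 0, 0, -0.06],
    [1.0, 0.1, -0.6, 0, 0, -0.06],
    [1.0, 0.1, -0.6, 0, 0, -0.06],
    [1.0, 0.1, -0.6, 0, 0, -0.06],
    [1.0, 0.1, -0.6, 0, 0, -0.06],
    [1.0, 0.1, -0.6, 0, 0, -0.06],
    [1.0, 0.1, -0.6, 0, 0, -0.06],
    [1.0, 0.1, -0.6, 0, 0, -0.06]
  ],
  "grip": 1.0
}}

```text
time_s: 39.15
position: [0.5473, 0.2389, 0.1867]
tcp_rot: [[-0.089, 0.996, -0.002], [0.996, 0.089, -0.001], [-0.001, -0.002, -1.0]]
force: [-0.6, -0.6, 0.7]
opening: 0.834
grasp_force: 0.0
```

```bash
python3 - <<'E'
from m import *
st(); go([.46,.325,.24],84.6)
E
```

```text
t 39.15 [0.5473 0.2389 0.1867] J [13. 31. 88. -0. 61.  8.] F [-0.6 -0.6  0.7] open 0.834 0.0
[0.46  0.325 0.24 ] -> [0.374, -0.318, -0.213, -0.001, 0.001, 0.117]
```

Blue was pressed at z 0.042 with 37 N, so it is home. Now I'll hover over red and measure it.

>>> {"op": "send_rows", "data": {
  "moves": [
    [0.37, -0.318, -0.1, 0, 0, 0.117],
    [0.37, -0.318, -0.1, 0, 0, 0.117],
    [0.37, -0.318, -0.1, 0, 0, 0.117],
    [0.37, -0.318, -0.1, 0, 0, 0.117],
    [0.37, -0.318, -0.1, 0, 0, 0.117],
    [0.37, -0.318, -0.1, 0, 0, 0.117]
  ],
  "grip": 1.0
}}

```text
time_s: 39.75
position: [0.4617, 0.3233, 0.2121]
tcp_rot: [[0.097, 0.995, -0.001], [0.995, -0.097, -0.001], [-0.001, -0.001, -1.0]]
force: [0.3, -0.7, -0.1]
opening: 0.996
grasp_force: 0.0
```

```bash
python3 - <<'E'
from m import *
st(); c=cam('wrist'); comps(c,'red',900,9000,(.4,.6,.25,.45)); c=cam('scene'); comps(c,'red',100,900,(.4,.6,.25,.45)); go([.4602,.357,.014],84.7)
E
```

```text
t 39.75 [0.4617 0.3233 0.2121] J [24. 26. 92. -0. 62. 29.] F [ 0.3 -0.7 -0.1] open 0.996 0.0
red px [307. 144.] n 2574 med [0.459 0.359 0.026] z60 0.026 rect [459.2 357.8] [45.6 69.4] 84.3
red px [425. 239.] n 250 med [0.468 0.359 0.025] z60 0.026 rect [463.6 357.2] [46.8 72.5] 84.6
[0.4602 0.357  0.014 ] -> [0.133, -0.019, 0.793, -0.0, 0.0, -0.003]
```

```bash
python3 - <<'E'
from m import *
H['pink']=[(150,171)]
for v in ['scene','side']:
    c=cam(v); P=cloud(c); h=cv2.cvtColor(c[0],cv2.COLOR_RGB2HSV)
    m=(h[...,0]>150)&(h[...,0]<172)&(h[...,1]>50)&(P[...,2]>.015)&(P[...,2]<.035)&(abs(P[...,0]-.4)<.1)&(abs(P[...,1]-.38)<.1)
    w=plane(c,np.argwhere(m)[:,::-1],.026)[:,:2].astype(np.float32)*1000; r=cv2.minAreaRect(w); print(v,r,cv2.boxPoints(r).round())
E
```

```text
scene ((356.1827087402344, 361.394287109375), (54.28709411621094, 78.05897521972656), 61.99542236328125) [[309. 356.]
 [378. 319.]
 [403. 367.]
 [334. 404.]]
side ((349.9762268066406, 363.39251708984375), (50.731361389160156, 70.15888214111328), 62.37725067138672) [[307. 357.]
 [369. 325.]
 [393. 370.]
 [331. 402.]]
```

>>> {"op": "send_rows", "data": {
  "moves": [
    [0.135, -0.022, 0.2, 0, 0, 0],
    [0.135, -0.022, 0.4, 0, 0, 0],
    [0.135, -0.022, 0.5, 0, 0, 0],
    [0.135, -0.022, 0.6, 0, 0, 0],
    [0.135, -0.022, 0.65, 0, 0, 0]
  ],
  "grip": 0.94
}}

```text
time_s: 40.45
position: [0.4575, 0.3581, 0.0475]
tcp_rot: [[0.096, 0.995, -0.004], [0.995, -0.096, -0.002], [-0.003, -0.004, -1.0]]
force: [-0.0, 0.6, 0.3]
opening: 0.941
grasp_force: 0.0
```

>>> {"op": "send_rows", "data": {
  "moves": [
    [0, 0, 0, 0, 0, 0],
    [0, 0, 0, 0, 0, 0]
  ]
}}

```text
time_s: 40.65
position: [0.4595, 0.3594, 0.051]
tcp_rot: [[0.095, 0.995, 0.001], [0.995, -0.095, 0.001], [0.001, 0.001, -1.0]]
force: [-0.7, -0.5, -0.5]
opening: 0.943
grasp_force: 0.0
```

```bash
python3 - <<'E'
from m import *
st(); go([.4597,.3575,.015],84.5)
E
```

```text
t 40.65 [0.4595 0.3594 0.051 ] J [27. 41. 96.  0. 44. 33.] F [-0.7 -0.5 -0.5] open 0.943 0.0
[0.4597 0.3575 0.015 ] -> [-0.007, 0.001, 0.144, 0.001, -0.001, 0.0]
```

>>> {"op": "send_rows", "data": {
  "moves": [
    [-0.007, 0, 0, 0, 0, 0],
    [-0.007, 0, 0.05, 0, 0, 0],
    [-0.007, 0, 0.1, 0, 0, 0],
    [-0.007, 0, 0.125, 0, 0, 0],
    [-0.007, 0, 0.14, 0, 0, 0],
    [-0.007, 0, 0.14, 0, 0, 0],
    [-0.007, 0, 0.14, 0, 0, 0]
  ]
}}

```text
time_s: 41.35
position: [0.4584, 0.3575, 0.0152]
tcp_rot: [[0.095, 0.995, -0.0], [0.995, -0.095, -0.0], [-0.0, -0.0, -1.0]]
force: [-0.6, 0.2, -0.2]
opening: 0.94
grasp_force: 0.0
```

>>> {"op": "send_rows", "data": {
  "moves": [
    [0, 0, 0, 0, 0, 0],
    [0, 0, 0, 0, 0, 0],
    [0, 0, 0, 0, 0, 0],
    [0, 0, 0, 0, 0, 0],
    [0, 0, 0, 0, 0, 0]
  ],
  "grip": 0.5
}}

```text
time_s: 41.85
position: [0.4586, 0.3576, 0.0156]
tcp_rot: [[0.095, 0.995, 0.001], [0.995, -0.095, 0.0], [0.0, 0.001, -1.0]]
force: [0.3, -0.1, 1.4]
opening: 0.796
grasp_force: 30.0
```

>>> {"op": "send_rows", "data": {
  "moves": [
    [0, 0, -0.15, 0, 0, 0],
    [0, 0, -0.35, 0, 0, 0],
    [-0.9, 0.55, -0.5, 0, 0, -0.05],
    [-0.9, 0.55, -0.5, 0, 0, -0.05],
    [-0.9, 0.55, -0.5, 0, 0, -0.05],
    [-0.9, 0.55, -0.5, 0, 0, -0.05],
    [-0.9, 0.55, -0.5, 0, 0, -0.05],
    [-0.9, 0.55, -0.5, 0, 0, -0.05],
    [-0.9, 0.55, -0.5, 0, 0, -0.05],
    [-0.9, 0.55, -0.5, 0, 0, -0.05]
  ]
}}

```text
time_s: 42.85
position: [0.5727, 0.1209, 0.1398]
tcp_rot: [[0.017, 1.0, -0.002], [1.0, -0.017, 0.001], [0.001, -0.002, -1.0]]
force: [-0.6, 0.7, -0.6]
opening: 0.799
grasp_force: 30.0
```

```bash
python3 - <<'E'
from m import *
st(); go([.6147,-.0103,.08],89.7)
E
```

```text
t 42.85 [0.5727 0.1209 0.1398] J [ 1. 33. 92.  0. 55.  2.] F [-0.6  0.7 -0.6] open 0.799 30.0
[ 0.6147 -0.0103  0.08  ] -> [-0.522, 0.178, 0.238, -0.001, -0.0, -0.008]
```

>>> {"op": "send_rows", "data": {
  "moves": [
    [-0.522, 0.175, 0, 0, 0, -0.008],
    [-0.522, 0.175, 0, 0, 0, -0.008],
    [-0.522, 0.175, 0, 0, 0, -0.008],
    [-0.522, 0.175, 0.1, 0, 0, -0.008],
    [-0.522, 0.175, 0.18, 0, 0, -0.008],
    [-0.522, 0.175, 0.24, 0, 0, -0.008],
    [-0.522, 0.175, 0.24, 0, 0, -0.008],
    [-0.522, 0.175, 0.24, 0, 0, -0.008],
    [-0.522, 0.175, 0.24, 0, 0, -0.008]
  ]
}}

```text
time_s: 43.75
position: [0.6161, -0.01, 0.0812]
tcp_rot: [[0.003, 1.0, 0.002], [1.0, -0.003, -0.0], [-0.0, 0.002, -1.0]]
force: [-0.3, 0.8, 0.4]
opening: 0.799
grasp_force: 30.0
```

```bash
python3 - <<'E'
from m import *
st(); c=cam('wrist'); held(c,'red'); tilt(c,'red',.615,-.01,(.06,.12)); go([.6147,-.0103,.054],89.7)
E
```

```text
t 43.75 [ 0.6161 -0.01    0.0812] J [-11.  40.  90.   0.  50. -11.] F [-0.3  0.8  0.4] open 0.799 30.0
held z -0.0099 front x med 0.0248 quart [0.0243 0.0248 0.0257 0.0262] left/right 0.0248 0.0248
7445 face slopes deg [ 0.6 -4.3] z 0.0917
[ 0.6147 -0.0103  0.054 ] -> [-0.0, -0.007, 0.11, 0.001, 0.0, 0.001]
```

The red block hangs about 4° tilted in the fingers. I'll counter-tilt the tool and check again.

>>> {"op": "send_rows", "data": {
  "moves": [
    [0, -0.006, 0, 0, 0.045, 0],
    [0, -0.006, 0, 0, 0.045, 0],
    [0, -0.006, 0, 0, 0.045, 0],
    [0, -0.006, 0, 0, 0.045, 0]
  ]
}}

```text
time_s: 44.2
position: [0.6142, -0.0107, 0.0808]
tcp_rot: [[0.004, 1.0, 0.001], [0.998, -0.004, 0.07], [0.07, 0.001, -0.998]]
force: [-0.3, -0.4, -0.9]
opening: 0.803
grasp_force: 30.0
```

```bash
python3 - <<'E'
from m import *
st(); c=cam('wrist'); held(c,'red'); tilt(c,'red',.615,-.01,(.06,.12))
c=cam('scene'); comps(c,'red',40,400,(.55,.7,-.06,.06)); tilt(c,'red',.615,-.01,(.06,.12))
E
```

```text
t 44.2 [ 0.6142 -0.0107  0.0808] J [-13.  40.  90.   5.  51. -16.] F [-0.3 -0.4 -0.9] open 0.803 30.0
held z -0.0102 front x med 0.0238 quart [0.0233 0.0233 0.0238 0.0238] left/right 0.0238 0.0233
7372 face slopes deg [0.4 0.4] z 0.0912
red px [292. 199.] n 178 med [ 0.612 -0.001  0.091] z60 0.092 rect [617. -11.] [73.5 48.4] 0.2
red px [291. 215.] n 158 med [ 0.626 -0.006  0.03 ] z60 0.031 rect [612.6 -15.2] [68.1 45.4] 1.3
187 face slopes deg [ 1.4 -6.1] z 0.0909
```

>>> {"op": "send_rows", "data": {
  "moves": [
    [0.001, 0.002, 0.04, 0, 0, 0],
    [0, 0.002, 0.065, 0, 0, 0],
    [-0.001, 0.002, 0.075, 0, 0, 0],
    [-0.002, 0.002, 0.085, 0, 0, 0],
    [-0.003, 0.002, 0.095, 0, 0, 0],
    [-0.004, 0.002, 0.102, 0, 0, 0],
    [-0.004, 0.002, 0.108, 0, 0, 0],
    [-0.004, 0.002, 0.108, 0, 0, 0]
  ]
}}

```text
time_s: 45.1
position: [0.6144, -0.0099, 0.0532]
tcp_rot: [[0.004, 1.0, 0.0], [0.997, -0.004, 0.071], [0.071, -0.0, -0.998]]
force: [-0.7, -0.0, -0.6]
opening: 0.795
grasp_force: 30.0
```

>>> {"op": "send_rows", "data": {
  "moves": [
    [-0.001, 0, 0.01, 0, 0, 0],
    [-0.002, 0, 0.02, 0, 0, 0],
    [-0.002, 0, 0.024, 0, 0, 0],
    [-0.002, 0, 0.024, 0, 0, 0]
  ]
}}

```text
time_s: 45.5
position: [0.6144, -0.01, 0.0472]
tcp_rot: [[0.004, 1.0, 0.0], [0.997, -0.004, 0.071], [0.071, -0.0, -0.998]]
force: [-0.4, -0.1, -0.9]
opening: 0.803
grasp_force: 30.0
```

>>> {"op": "send_rows", "data": {
  "moves": [
    [0, 0, 0, 0, 0, 0],
    [0, 0, 0, 0, 0, 0],
    [0, 0, 0, 0, 0, 0],
    [0.004, 0, -0.05, 0, 0, 0],
    [0.008, 0, -0.1, 0, 0, 0],
    [0.008, 0, -0.11, 0, -0.046, 0],
    [0.008, 0, -0.11, 0, -0.046, 0]
  ],
  "grip": 0.95
}}

```text
time_s: 46.2
position: [0.6154, -0.0088, 0.0769]
tcp_rot: [[0.002, 1.0, 0.003], [1.0, -0.002, -0.002], [-0.002, 0.003, -1.0]]
force: [0.6, -0.2, -1.0]
opening: 0.952
grasp_force: 0.0
```

>>> {"op": "send_rows", "data": {
  "moves": [
    [0, 0, 0, 0, 0, 0],
    [0, 0, 0, 0, 0, 0],
    [0, 0, 0, 0, 0, 0],
    [0, 0, 0, 0, 0, 0],
    [0, 0, 0, 0, 0, 0],
    [0, 0, 0, 0, 0, 0],
    [0, 0, 0, 0, 0, 0],
    [0, 0, 0, 0, 0, 0],
    [0, 0, 0, 0, 0, 0],
    [0, 0, 0, 0, 0, 0],
    [0, 0, 0, 0, 0, 0]
  ],
  "grip": 0
}}

```text
time_s: 47.3
position: [0.6145, -0.0099, 0.0749]
tcp_rot: [[0.004, 1.0, -0.0], [1.0, -0.004, -0.002], [-0.002, -0.0, -1.0]]
force: [-0.0, -0.3, -0.0]
opening: 0.048
grasp_force: 0.0
```

```bash
python3 - <<'E'
from m import *
st(); c=cam('wrist'); tilt(c,'red',.615,-.01,(.04,.08)); go([.6147,-.0103,.042],89.7)
E
```

```text
t 47.3 [ 0.6145 -0.0099  0.0749] J [-11.  40.  90.  -0.  49. -11.] F [-0.  -0.3 -0. ] open 0.048 0.0
5042 face slopes deg [ 0.3 -1.2] z 0.0559
[ 0.6147 -0.0103  0.042 ] -> [-0.001, 0.001, 0.131, -0.0, 0.001, 0.001]
```

>>> {"op": "send_rows", "data": {
  "moves": [
    [0, 0, 0.04, 0, 0, 0],
    [0, 0, 0.065, 0, 0, 0],
    [0, 0, 0.08, 0, 0, 0],
    [0, 0, 0.095, 0, 0, 0],
    [0, 0, 0.11, 0, 0, 0],
    [0, 0, 0.123, 0, 0, 0],
    [0, 0, 0.135, 0, 0, 0],
    [0, 0, 0.143, 0, 0, 0],
    [0, 0, 0.148, 0, 0, 0],
    [0, 0, 0.148, 0, 0, 0],
    [0, 0, 0.148, 0, 0, 0]
  ],
  "grip": 0
}}

```text
time_s: 48.45
position: [0.6141, -0.0099, 0.0421]
tcp_rot: [[0.003, 1.0, -0.0], [1.0, -0.003, -0.002], [-0.002, 0.0, -1.0]]
force: [-9.5, 1.6, 28.8]
opening: 0.004
grasp_force: 14.4
```

>>> {"op": "send_rows", "data": {
  "moves": [
    [0, 0, -0.1, 0, 0, 0],
    [0, 0, -0.3, 0, 0, 0],
    [0, -0.3, -0.6, 0, 0, 0],
    [0, -0.5, -0.8, 0, 0, 0.5],
    [0, -0.5, -0.8, 0, 0, 0.98],
    [0, -0.5, -0.8, 0, 0, 0.98],
    [0, -0.5, -0.8, 0, 0, 0.98],
    [0, -0.5, -0.8, 0, 0, 0.98],
    [0, -0.5, -0.8, 0, 0, 0.98],
    [0, -0.5, -0.8, 0, 0, 0.98],
    [0, -0.5, -0.8, 0, 0, 0.98],
    [0, -0.5, -0.8, 0, 0, 0.98]
  ]
}}

```text
time_s: 49.65
position: [0.49, -0.0093, 0.2375]
tcp_rot: [[0.978, 0.209, 0.001], [0.209, -0.978, -0.002], [0.001, 0.002, -1.0]]
force: [0.5, -0.3, 0.1]
opening: 0.006
grasp_force: 0.0
```

>>> {"op": "send_rows", "data": {
  "moves": [
    [0, 0.1, 0, 0, 0, 0.05],
    [0, 0.1, 0, 0, 0, 0.1],
    [0, 0.1, 0, 0, 0, 0.1],
    [0, 0.1, 0, 0, 0, 0.1]
  ]
}}

```text
time_s: 50.05
position: [0.4949, -0.0335, 0.2376]
tcp_rot: [[0.998, 0.061, -0.0], [0.061, -0.998, -0.001], [-0.0, 0.001, -1.0]]
force: [0.3, 0.0, 0.0]
opening: 0.003
grasp_force: 0.0
```

```bash
python3 - <<'E'
from m import *
st(); c=cam('wrist'); save(c,'w6'); P=cloud(c); frame(c)
for n,x,y in [('yellow',.522,.059),('green',.6155,.0585),('blue',.5217,-.0098),('red',.6147,-.0103)]: tilt(c,n,x,y,(.02,.08))
def med(m): p=P[m]; return len(p),np.median(p,0).round(4),np.percentile(p,[2,98],0).round(4).tolist()
m=mask(c[0],'red',130)&(P[...,2]>.07)&(P[...,1]<-.05)&(c[1]>0); print('ball',med(m))
E
```

```text
t 50.05 [ 0.4949 -0.0335  0.2376] J [-17.  19.  99.  -0.  62.  70.] F [0.3 0.  0. ] open 0.003 0.0
frame ((563.18115234375, 25.0784912109375), (158.56825256347656, 203.3145294189453), 89.52757263183594) ztop 0.0416
 hole [522.  -9.] [53.4 74.7] 89.4
 hole [521.9  58.3] [76.3 54.4] 1.4
 hole [613.6 -10.3] [52.7 74.2] 89.1
 hole [614.6  58.2] [50.4 74.5] 88.8
2800 face slopes deg [-0.2 -0.1] z 0.0414
3163 face slopes deg [ 0.  -0.2] z 0.0417
2380 face slopes deg [0.4 0.2] z 0.0415
3217 face slopes deg [ 0.3 -0.1] z 0.0416
ball (724, array([ 0.5346, -0.0808,  0.1157]), [[0.523, -0.0931, 0.1083], [0.545, -0.0706, 0.1196]])
```

View pics/w6.png

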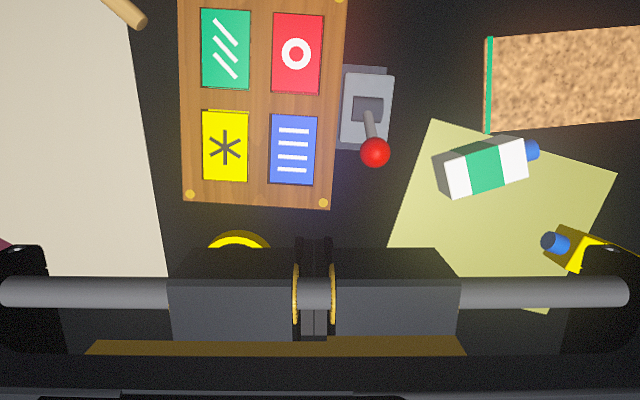

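All four blocks are flush at about 0.0415. The lever ball is at (375,152), i.e. (0.535,-0.081,0.11), leaning towards -x. The white bottle is at (487,168) and the mat's edge at x=488. Next I'll push the lever with closed fingers.

```bash
python3 - <<'E'
from m import *
st(); go([.48,-.081,.095],0); go([.58,-.081,.095],0)
E
```

```text
t 50.1 [ 0.4948 -0.0334  0.2376] J [-17.  19.  99.  -0.  62.  70.] F [ 0.6 -0.5 -0.7] open 0.006 0.0
[ 0.48  -0.081  0.095] -> [-0.071, 0.186, 0.571, 0.001, 0.0, 0.039]
[ 0.58  -0.081  0.095] -> [0.329, 0.21, 0.571, 0.001, 0.0, 0.039]
```

>>> {"op": "send_rows", "data": {
  "moves": [
    [-0.071, 0.186, 0.1, 0, 0, 0.039],
    [-0.071, 0.186, 0.25, 0, 0, 0.039],
    [-0.071, 0.186, 0.4, 0, 0, 0.039],
    [-0.071, 0.186, 0.5, 0, 0, 0.039],
    [-0.071, 0.186, 0.571, 0, 0, 0.039],
    [-0.071, 0.186, 0.571, 0, 0, 0.039],
    [-0.071, 0.186, 0.571, 0, 0, 0.039]
  ],
  "grip": 0
}}

```text
time_s: 50.8
position: [0.4801, -0.0811, 0.0953]
tcp_rot: [[1.0, -0.001, -0.0], [-0.001, -1.0, -0.001], [-0.0, 0.001, -1.0]]
force: [0.6, 0.5, 0.9]
opening: 0.005
grasp_force: 0.0
```

>>> {"op": "send_rows", "data": {
  "moves": [
    [0.05, 0, 0, 0, 0, 0],
    [0.1, 0, 0, 0, 0, 0],
    [0.15, 0, 0, 0, 0, 0],
    [0.2, 0, 0, 0, 0, 0],
    [0.25, 0, 0, 0, 0, 0],
    [0.3, 0, 0, 0, 0, 0],
    [0.34, 0, 0, 0, 0, 0],
    [0.37, 0, 0, 0, 0, 0],
    [0.39, 0, 0, 0, 0, 0],
    [0.39, 0, 0, 0, 0, 0]
  ]
}}

```text
time_s: 51.8
position: [0.5782, -0.0814, 0.0955]
tcp_rot: [[1.0, -0.001, 0.001], [-0.001, -1.0, -0.002], [0.001, 0.002, -1.0]]
force: [-0.1, -0.6, -0.2]
opening: 0.007
grasp_force: 0.0
```

>>> {"op": "send_rows", "data": {
  "moves": [
    [0.02, 0, 0, 0, 0, 0],
    [0.04, 0, 0, 0, 0, 0],
    [0.05, 0, 0, 0, 0, 0],
    [0.05, 0, 0, 0, 0, 0]
  ]
}}

```text
time_s: 52.2
position: [0.5827, -0.0809, 0.0947]
tcp_rot: [[1.0, -0.0, -0.017], [-0.0, -1.0, 0.0], [-0.017, -0.0, -1.0]]
force: [-13.1, -2.5, 9.4]
opening: 0.005
grasp_force: 6.9
```

```bash
cat >> m.py <<'E'
def ball():
    for v in ['scene','side','wrist']:
        c=cam(v); P=cloud(c); m=mask(c[0],'red',130)&(P[...,2]>.07)&(P[...,2]<.13)&(abs(P[...,1]+.08)<.03)&(abs(P[...,0]-.57)<.1)&(c[1]>0)
        print(v,m.sum(),np.median(P[m],0).round(4) if m.sum() else '')
E
python3 - <<'E'
from m import *
st(); ball()
E
```

```text
t 52.2 [ 0.5827 -0.0809  0.0947] J [-19.  38.  93.  -0.  51.  72.] F [-13.1  -2.5   9.4] open 0.005 6.9
scene 55 [ 0.6115 -0.0778  0.1119]
side 0 
wrist 2542 [ 0.6086 -0.0826  0.113 ]
```

It has reached a stop with 13 N; one more firm push, then back off and check.

>>> {"op": "send_rows", "data": {
  "moves": [
    [0.02, 0, 0, 0, 0, 0],
    [0.03, 0, 0, 0, 0, 0],
    [0.03, 0, 0, 0, 0, 0]
  ]
}}

```text
time_s: 52.65
position: [0.5831, -0.0808, 0.0946]
tcp_rot: [[0.999, 0.001, -0.032], [0.001, -1.0, 0.001], [-0.032, -0.001, -0.999]]
force: [-25.8, -4.9, 19.0]
opening: 0.009
grasp_force: 13.5
```

>>> {"op": "send_rows", "data": {
  "moves": [
    [-0.1, 0, 0, 0, 0, 0],
    [-0.25, 0, 0, 0, 0, 0],
    [-0.4, 0, -0.1, 0, 0, 0],
    [-0.5, 0.1, -0.45, 0, 0, 0],
    [-0.5, 0.3, -0.6, 0, 0, 0],
    [-0.5, 0.3, -0.6, 0, 0, 0],
    [-0.5, 0.3, -0.6, 0, 0, 0],
    [-0.5, 0.3, -0.6, 0, 0, 0],
    [-0.5, 0.3, -0.6, 0, 0, 0]
  ],
  "grip": 1.0
}}

```text
time_s: 53.55
position: [0.4715, -0.155, 0.2443]
tcp_rot: [[1.0, -0.001, -0.002], [-0.001, -1.0, 0.0], [-0.002, -0.0, -1.0]]
force: [-0.1, -0.3, 0.6]
opening: 0.74
grasp_force: 0.0
```

```bash
python3 - <<'E'
from m import *
st(); ball(); c=cam('wrist'); save(c,'w7')
P=cloud(c); a=(P[...,1]<-.12)&(P[...,1]>-.36)&(P[...,0]>.44)&(c[1]>0)
m=a&(P[...,2]>.036)&(P[...,2]<.06)&(P[...,0]<.62)&(P[...,0]>.44)
k,l,s,ce=cv2.connectedComponentsWithStats(m.astype(np.uint8))
for i in range(1,k):
    if s[i,4]<150: continue
    p=P[l==i]; r=cv2.minAreaRect((p[:,:2]*1000).astype(np.float32)); print('tall',ce[i].round(),s[i,4],np.round(r[0],1),np.round(r[1],1),round(r[2],1),p[:,2].max().round(3),c[0][l==i].mean(0).round())
h=cv2.cvtColor(c[0],cv2.COLOR_RGB2HSV)
m=a&(abs(P[...,2]-.006)<.004)&(P[...,0]>.58)&((h[...,0]<25)|mask(c[0],'green'))&(h[...,1]>60)&(c[0].sum(2)>150)
k,l,s,ce=cv2.connectedComponentsWithStats(m.astype(np.uint8)); i=1+s[1:,4].argmax()
r=cv2.minAreaRect((P[l==i][:,:2]*1000).astype(np.float32)); print('mat',r,np.median(P[l==i][:,2]))
for n,x,y in [('yellow',.522,.059),('green',.6155,.0585),('blue',.5217,-.0098),('red',.6147,-.0103)]:
    try: tilt(c,n,x,y,(.02,.08))
    except Exception: pass
E
```

```text
t 53.55 [ 0.4715 -0.155   0.2443] J [-31.  19.  99.  -0.  63.  59.] F [-0.1 -0.3  0.6] open 0.74 0.0
scene 47 [ 0.6126 -0.0791  0.112 ]
side 58 [ 0.6082 -0.0768  0.1141]
wrist 923 [ 0.6041 -0.0856  0.1132]
tall [371. 134.] 3565 [ 515.2 -214.4] [45.  85.3] 21.6 0.047 [176. 221. 201.]
mat ((615.1851806640625, -282.9276428222656), (71.10240936279297, 154.6564483642578), 0.5804521441459656) 0.005809071928216725
2680 face slopes deg [-0.1 -0.2] z 0.0417
2735 face slopes deg [ 0.  -0.2] z 0.0417
2437 face slopes deg [ 0.2 -0.1] z 0.0416
2775 face slopes deg [0.1 0.3] z 0.0417
```

View pics/w7.png

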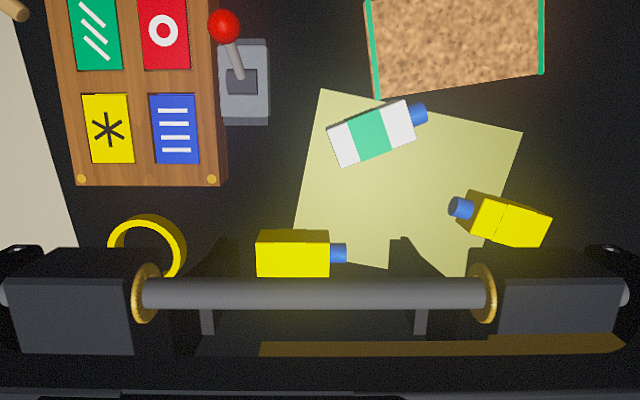

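The lever is fully over at (224,25), the blocks are still flush, and the white bottle lies at (372,133) with its cap at (418,113). The mat is above it. Next: mat pose and bottle grasp.

```bash
python3 - <<'E'
from m import *
c=cam('wrist'); print('front corners',plane(c,[(376,99),(543,73),(364,0),(545,0)],.006).round(3).tolist())
c=cam('scene'); P=cloud(c); h=cv2.cvtColor(c[0],cv2.COLOR_RGB2HSV)
m=(h[...,0]<22)&(h[...,1]>60)&(c[0].sum(2)>200)&(abs(P[...,2]-.006)<.01)&(abs(P[...,0]-.66)<.12)&(abs(P[...,1]+.28)<.2)
m=cv2.morphologyEx(m.astype(np.uint8),cv2.MORPH_OPEN,np.ones((3,3)))
r=cv2.minAreaRect((plane(c,np.argwhere(m)[:,::-1],.006)[:,:2]*1000).astype(np.float32)); print('mat',r)
# grasp: bottle body centre (.515,-.214), a toward cap; grasp 6 mm capward of centre
a=np.array([np.cos(np.radians(-68.4)),np.sin(np.radians(-68.4)),0]); Z=np.array([0,0,1.]); f=np.radians(20)
z=-Z*np.cos(f)-a*np.sin(f); x=a*np.cos(f)-Z*np.sin(f); R=np.c_[x,np.cross(z,x),z]
g=np.array([.515,-.214,.024])+.008*a; tcp=g+.019*z
print(R.round(3).tolist()); go(tcp-.1*z,R=R); go(tcp,R=R); go([.5,-.2,.2],yaw=-68.4)
E
```

```text
front corners [[0.551, -0.224, 0.006], [0.579, -0.407, 0.006], [0.65, -0.207, 0.006], [0.652, -0.397, 0.006]]
mat ((615.9552612304688, -308.28680419921875), (103.4928207397461, 171.12107849121094), 8.983780860900879)
[[0.346, -0.93, -0.126], [-0.874, -0.368, 0.318], [-0.342, 0.0, -0.94]]
[ 0.5281 -0.2472  0.1001] -> [0.226, 0.367, 0.577, 0.133, -0.194, 0.751]
[ 0.5156 -0.2154  0.0061] -> [0.176, 0.24, 0.953, 0.133, -0.194, 0.751]
[ 0.5 -0.2  0.2] -> [0.112, 0.179, 0.177, 0.001, 0.001, 0.76]
```

>>> {"op": "send_rows", "data": {
  "moves": [
    [0.226, 0.367, 0.4, 0.133, -0.194, 0.751],
    [0.226, 0.367, 0.4, 0.133, -0.194, 0.751],
    [0.226, 0.367, 0.4, 0.133, -0.194, 0.751],
    [0.226, 0.367, 0.4, 0.133, -0.194, 0.751],
    [0.226, 0.367, 0.4, 0.133, -0.194, 0.751],
    [0.226, 0.367, 0.4, 0.133, -0.194, 0.751],
    [0.226, 0.367, 0.5, 0.133, -0.194, 0.751],
    [0.226, 0.367, 0.577, 0.133, -0.194, 0.751],
    [0.226, 0.367, 0.577, 0.133, -0.194, 0.751],
    [0.226, 0.367, 0.577, 0.133, -0.194, 0.751],
    [0.226, 0.367, 0.577, 0.133, -0.194, 0.751],
    [0.226, 0.367, 0.577, 0.133, -0.194, 0.751]
  ],
  "grip": 0.8
}}

```text
time_s: 55.05
position: [0.5293, -0.248, 0.1025]
tcp_rot: [[0.349, -0.929, -0.123], [-0.874, -0.37, 0.315], [-0.338, -0.002, -0.941]]
force: [0.3, 0.1, -0.8]
opening: 0.802
grasp_force: 0.0
```

```bash
python3 - <<'E'
from m import *
st()
for v in ['side','scene','wrist']:
    c=cam(v); P=cloud(c); h=cv2.cvtColor(c[0],cv2.COLOR_RGB2HSV)
    m=(P[...,2]>.036)&(P[...,2]<.055)&(abs(P[...,0]-.515)<.06)&(abs(P[...,1]+.214)<.07)&(c[1]>0)&(c[0].max(2)>120)
    if m.sum()>20:
        r=cv2.minAreaRect((P[m][:,:2]*1000).astype(np.float32)); print(v,m.sum(),r)
    comps(c,'green',40,4000,(.45,.6,-.3,-.15))
a=np.array([np.cos(np.radians(-68.4)),np.sin(np.radians(-68.4)),0]); Z=np.array([0,0,1.]); f=np.radians(20)
z=-Z*np.cos(f)-a*np.sin(f); x=a*np.cos(f)-Z*np.sin(f); R=np.c_[x,np.cross(z,x),z]
g=np.array([.515,-.214,.027])+.008*a; tcp=g+.019*z; go(tcp,R=R)
E
```

```text
t 55.05 [ 0.5293 -0.248   0.1025] J [-41.  43.  82.   9.  73. 113.] F [ 0.3  0.1 -0.8] open 0.802 0.0
side 297 ((520.9259033203125, -219.07366943359375), (46.26906204223633, 107.51155090332031), 20.310569763183594)
green px [343. 155.] n 79 med [ 0.52  -0.21   0.045] z60 0.046 rect [ 519.6 -209.2] [46.5 26.2] 27.1
scene 213 ((516.22900390625, -213.87152099609375), (48.75160598754883, 84.88359069824219), 20.000730514526367)
green px [264. 170.] n 84 med [ 0.518 -0.213  0.044] z60 0.045 rect [ 523.7 -209. ] [62.9 33.5] 30.3
wrist 5975 ((515.2086791992188, -214.57379150390625), (44.96681213378906, 86.37155151367188), 21.68926429748535)
green px [315. 237.] n 2263 med [ 0.514 -0.213  0.044] z60 0.044 rect [ 514.4 -212.1] [44.8 33.9] 21.7
[ 0.5156 -0.2154  0.0091] -> [-0.007, 0.003, 0.398, -0.001, -0.003, 0.001]
```

>>> {"op": "send_rows", "data": {
  "moves": [
    [-0.007, 0.003, 0.1, 0, 0, 0],
    [-0.007, 0.003, 0.2, 0, 0, 0],
    [-0.007, 0.003, 0.28, 0, 0, 0],
    [-0.007, 0.003, 0.34, 0, 0, 0],
    [-0.007, 0.003, 0.37, 0, 0, 0],
    [-0.007, 0.003, 0.39, 0, 0, 0],
    [-0.007, 0.003, 0.395, 0, 0, 0],
    [-0.007, 0.003, 0.395, 0, 0, 0],
    [-0.007, 0.003, 0.395, 0, 0, 0]
  ]
}}

```text
time_s: 56.1
position: [0.5157, -0.2162, 0.0096]
tcp_rot: [[0.347, -0.93, -0.123], [-0.875, -0.368, 0.315], [-0.338, -0.002, -0.941]]
force: [-0.4, -0.2, 0.3]
opening: 0.799
grasp_force: 0.0
```

>>> {"op": "send_rows", "data": {
  "moves": [
    [0, 0, 0, 0, 0, 0],
    [0, 0, 0, 0, 0, 0],
    [0, 0, 0, 0, 0, 0],
    [0, 0, 0, 0, 0, 0],
    [0, 0, 0, 0, 0, 0],
    [0, 0, 0, 0, 0, 0],
    [0, 0, 0, 0, 0, 0]
  ],
  "grip": 0.3
}}

```text
time_s: 56.8
position: [0.5151, -0.2157, 0.009]
tcp_rot: [[0.346, -0.93, -0.124], [-0.874, -0.368, 0.316], [-0.34, -0.001, -0.941]]
force: [-0.4, -0.7, 1.4]
opening: 0.504
grasp_force: 30.0
```

```bash
cat > fin.py <<'E'
from m import *
# final: bottle axis up, tool z outward along heading psi, 20 deg below horizontal
def final(psi,f=20):
    o=np.array([np.cos(np.radians(psi)),np.sin(np.radians(psi)),0]); Z=np.array([0,0,1.]); f=np.radians(f)
    z=o*np.cos(f)-Z*np.sin(f); x=o*np.sin(f)+Z*np.cos(f); return np.c_[x,np.cross(z,x),z]
E
python3 - <<'E'
from fin import *
st(); go(readout.read_state()['position']+[0,0,.1],R=np.array(readout.read_state()['tcp_rot']))
E
```

```text
t 56.8 [ 0.5151 -0.2157  0.009 ] J [-40.  49.  88.  11.  61. 112.] F [-0.4 -0.7  1.4] open 0.504 30.0
[ 0.5151 -0.2157  0.109 ] -> [-0.136, -0.0, -0.376, 0.0, 0.0, 0.0]
```

>>> {"op": "send_rows", "data": {
  "moves": [
    [-0.03, 0, -0.08, 0, 0, 0],
    [-0.08, 0, -0.2, 0, 0, 0],
    [-0.13, 0, -0.36, 0, 0, 0],
    [-0.2, 0, -0.53, 0, 0, 0],
    [-0.2, 0, -0.53, 0, 0, 0],
    [-0.2, 0, -0.53, 0, 0, 0]
  ]
}}

```text
time_s: 57.4
position: [0.5146, -0.2141, 0.1513]
tcp_rot: [[0.347, -0.93, -0.122], [-0.875, -0.368, 0.315], [-0.337, -0.002, -0.941]]
force: [-0.5, 1.2, -2.5]
opening: 0.5
grasp_force: 30.0
```

```bash
python3 - <<'E'
from fin import *
st()
for psi in (-26,-38):
    R=final(psi); o=np.array([np.cos(np.radians(psi)),np.sin(np.radians(psi)),0])
    p=np.array([.614,-.308,.056])-.005*o+.019*R[:,2]; go(p+[0,0,.09],R=R)
E
```

```text
t 57.4 [ 0.5146 -0.2141  0.1513] J [-39.  37.  85.  10.  75. 115.] F [-0.5  1.2 -2.5] open 0.5 30.0
[ 0.6256 -0.3136  0.1395] -> [0.518, -0.266, -0.135, 0.22, 0.947, -0.472]
[ 0.6241 -0.3159  0.1395] -> [0.524, -0.257, -0.137, 0.158, 0.971, -0.339]
```

>>> {"op": "send_rows", "data": {
  "moves": [
    [0.1, -0.05, -0.1, 0.158, 0.971, -0.339],
    [0.2, -0.1, -0.2, 0.158, 0.971, -0.339],
    [0.3, -0.15, -0.2, 0.158, 0.971, -0.339],
    [0.4, -0.2, -0.2, 0.158, 0.971, -0.339],
    [0.5, -0.257, -0.2, 0.158, 0.971, -0.339],
    [0.524, -0.257, -0.2, 0.158, 0.971, -0.339],
    [0.524, -0.257, -0.2, 0.158, 0.971, -0.339],
    [0.524, -0.257, -0.2, 0.158, 0.971, -0.339],
    [0.524, -0.257, -0.15, 0.158, 0.971, -0.339],
    [0.524, -0.257, -0.137, 0.158, 0.971, -0.339],
    [0.524, -0.257, -0.137, 0.158, 0.971, -0.339],
    [0.524, -0.257, -0.137, 0.158, 0.971, -0.339]
  ]
}}

```text
time_s: 58.6
position: [0.6493, -0.3408, 0.195]
tcp_rot: [[0.517, -0.646, 0.563], [-0.493, -0.761, -0.421], [0.7, -0.06, -0.711]]
force: [0.2, 0.1, -2.6]
opening: 0.502
grasp_force: 30.0
```

>>> {"op": "send_rows", "data": {
  "moves": [
    [0, 0, 0, 0, 0, 0],
    [0, 0, 0, 0, 0, 0],
    [0, 0, 0, 0, 0, 0]
  ]
}}

```text
time_s: 58.9
position: [0.6499, -0.3418, 0.1969]
tcp_rot: [[0.512, -0.649, 0.563], [-0.495, -0.758, -0.424], [0.702, -0.061, -0.709]]
force: [-0.5, -0.5, -2.1]
opening: 0.501
grasp_force: 30.0
```

```bash
python3 - <<'E'
from fin import *
st(); print(readout.read_state()['tcp_rot'].round(3).tolist())
c=cam('scene'); a=cv2.resize(c[0][90:230,170:330,::-1],(400,350)); d=cam('side'); b=cv2.resize(d[0][90:230,270:430,::-1],(400,350)); cv2.imwrite('pics/b1.png',np.hstack([a,b]))
psi=-38; R=final(psi); o=np.array([np.cos(np.radians(psi)),np.sin(np.radians(psi)),0]); p=np.array([.614,-.308,.056])-.005*o+.019*R[:,2]; go(p,R=R)
E
```

```text
t 58.9 [ 0.6499 -0.3418  0.1969] J [-36.  32. 103. -68.   1. 164.] F [-0.5 -0.5 -2.1] open 0.501 30.0
[[0.512, -0.649, 0.563], [-0.495, -0.758, -0.424], [0.702, -0.061, -0.709]]
[ 0.6241 -0.3159  0.0495] -> [-0.522, 0.025, 0.316, 0.003, 0.279, -0.048]
```

View pics/b1.png

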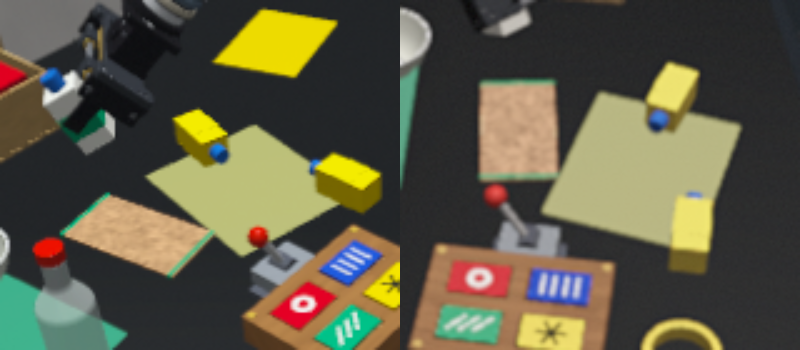

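The arm ran into its J5≈0 limit with the bottle still held and not yet upright, at (80,115) in the crop. I'll fit the arm's kinematics and plan through another wrist configuration.

```bash
cat > kin.py <<'E'
from fin import *
from scipy.optimize import least_squares
def Rz(a): return Ro.from_euler('z',a,degrees=True).as_matrix()
def Ry(a): return Ro.from_euler('y',a,degrees=True).as_matrix()
def fk(q,k):
    r0,H,L1,L2,T,d,e=k; R=Rz(q[0]); p=R@[r0,d,H]; R=R@Ry(q[1]); p=p+R@[0,0,L1]; R=R@Ry(q[2]); p=p+R@[e,0,L2]
    R=R@Rz(q[3])@Ry(q[4]); p=p+R@[0,0,T]; R=R@Rz(q[5]); return p,R
D=[([-10.2264,30.2663,82.1366,0,67.6896,-10.2268],[.62446,.00012,.22182]),([16.3,21,95.2,0,63.8,106.3],[.4599,.2501,.2425]),([-11,40,90,0,49,-11],[.6145,-.0099,.0749]),([13,40,113,0,27,100],[.4168,.2091,.016]),([-5,41,89,0,50,85],[.6184,.0584,.0735]),([-40,49,88,11,61,112],[.5151,-.2157,.009]),([-41,43,82,9,73,113],[.5293,-.248,.1025]),([27,41,96,0,44,33],[.4595,.3594,.051])]
E
python3 - <<'E'
from kin import *
s=readout.read_state(); D.append((list(s['joint_positions']),list(s['position'])))
w=[5,2]+[.3]*6+[5]
f=lambda k: np.concatenate([w_*(fk(q,k)[0]-p) for w_,(q,p) in zip(w,D)])
r=least_squares(f,[0,.3,.35,.35,.3,.11,0]); print(r.x.round(4).tolist(),np.abs(r.fun).max())
print((s['tcp_rot'].T@fk(s['joint_positions'],r.x)[1]).round(3).tolist())
open('k.txt','w').write(' '.join(map(str,r.x)))
for q,p in D: print((1000*(fk(q,r.x)[0]-p)).round(1))
E
```

```text
[-0.0012, 0.2763, 0.5883, 0.3932, 0.3064, 0.111, 0.115] 0.0023562199367644808
[[0.0, 1.0, -0.0], [-1.0, 0.0, 0.0], [0.0, -0.0, 1.0]]
[-0.  0.  0.]
[ 0.   0.  -0.1]
[5.  2.6 4.9]
[-0.4  1.   2. ]
[ 1.  -1.2 -0.4]
[-0.5 -4.5 -0.8]
[-1.1 -3.3 -4.1]
[-7.9 -4.7 -3. ]
[ 0. -0.  0.]
```

```bash
cat >> kin.py <<'E'
import os
if os.path.exists('k.txt'): K=np.array(list(map(float,open('k.txt').read().split())))
LO=np.array([-176,-43,13,-81,1,-162.]); HI=np.array([176,126,139,261,151,162.])
def FK(q):
    p,R=fk(q,K); return p,R@Rz(90)
def ik(p,R,q0):
    def f(q): a,b=FK(q); return np.r_[(a-p)*10,Ro.from_matrix(R.T@b).as_rotvec()]
    q0=np.clip(q0,LO+.1,HI-.1)
    r=least_squares(f,q0,bounds=(LO,HI),x_scale=50); return r.x,np.abs(r.fun).max()
def ftcp(psi,dz=0,ax=(.614,-.308)):
    R=final(psi); o=np.array([np.cos(np.radians(psi)),np.sin(np.radians(psi)),0]); return np.array([*ax,.056+dz])-.005*o+.019*R[:,2],R
E
python3 - <<'E'
from kin import *
q0=np.array([-39,37,85,10,75,115.])
for psi in range(-180,180,20):
    p,R=ftcp(psi); best=None
    for j4 in (-60,0,60,120,180,240):
      for j6 in (-120,-40,40,120):
        q,e=ik(p,R,np.array([-30,50,80,j4,60,j6]))
        if e<1e-4:
            c=np.abs(q-q0).max()
            if best is None or c<best[0]: best=(c,q)
    if best: print(psi,best[1].round(0),'max dq',round(best[0]))
E
```

```text
-180 [ -26.   82.   22.  -37.  137. -129.] max dq 244
-160 [ -21.   77.   36.  -46.  122. -135.] max dq 250
-140 [ -17.   72.   51.  -54.  105. -137.] max dq 252
-120 [ -14.   67.   67.  -65.   87. -134.] max dq 249
-100 [ -13.   63.   82.  -81.   72. -127.] max dq 242
-80 [ -15.   61.   97.  254.   62. -113.] max dq 244
-60 [-22.  61. 109. 221.  62. -97.] max dq 212
-40 [-33.  62. 117. 187.  69. -90.] max dq 205
-20 [-47.  63. 118. 154.  71. -90.] max dq 205
0 [-56.  61. 112. 122.  67. -84.] max dq 199
20 [-60.  61. 101.  93.  68. -71.] max dq 186
40 [-60.  62.  87.  71.  78. -59.] max dq 174
60 [-58.  65.  72.  56.  93. -53.] max dq 168
80 [-54.  70.  56.  46. 109. -52.] max dq 167
100 [-48.  75.  41.  37. 125. -55.] max dq 170
120 [-43.  80.  26.  25. 140. -64.] max dq 179
140 [-37.  84.  16.   5. 150. -84.] max dq 199
160 [ -31.   85.   15.  -21.  149. -112.] max dq 227
```

```bash
python3 - <<'E'
from kin import *
a=np.array([np.cos(np.radians(-68.4)),np.sin(np.radians(-68.4)),0]); Z=np.array([0,0,1.]); f=np.radians(20)
z=-Z*np.cos(f)-a*np.sin(f); x=a*np.cos(f)-Z*np.sin(f); R=np.c_[x,np.cross(z,x),z]
go([.5151,-.2157,.19],R=R)
E
```

```text
[ 0.5151 -0.2157  0.19  ] -> [-0.548, -0.03, -0.498, -0.109, -0.695, 0.31]
```

>>> {"op": "send_rows", "data": {
  "moves": [
    [-0.05, 0, -0.05, -0.01, -0.07, 0.03],
    [-0.1, 0, -0.1, -0.02, -0.14, 0.06],
    [-0.2, -0.01, -0.2, -0.035, -0.22, 0.1],
    [-0.3, -0.01, -0.3, -0.05, -0.32, 0.14],
    [-0.4, -0.02, -0.4, -0.065, -0.42, 0.18],
    [-0.5, -0.03, -0.45, -0.08, -0.52, 0.23],
    [-0.548, -0.03, -0.498, -0.095, -0.62, 0.27],
    [-0.548, -0.03, -0.498, -0.109, -0.695, 0.31],
    [-0.548, -0.03, -0.498, -0.109, -0.695, 0.31],
    [-0.548, -0.03, -0.498, -0.109, -0.695, 0.31],
    [-0.548, -0.03, -0.498, -0.109, -0.695, 0.31],
    [-0.548, -0.03, -0.498, -0.109, -0.695, 0.31]
  ]
}}

```text
time_s: 60.2
position: [0.5167, -0.2189, 0.1892]
tcp_rot: [[0.345, -0.931, -0.122], [-0.875, -0.366, 0.316], [-0.339, -0.002, -0.941]]
force: [0.0, 0.3, -1.9]
opening: 0.5
grasp_force: 30.0
```

>>> {"op": "send_rows", "data": {
  "moves": [
    [0, 0, 0, 0, 0, 0],
    [0, 0, 0, 0, 0, 0],
    [0, 0, 0, 0, 0, 0],
    [0, 0, 0, 0, 0, 0]
  ]
}}

```text
time_s: 60.6
position: [0.5151, -0.2155, 0.1914]
tcp_rot: [[0.348, -0.929, -0.123], [-0.874, -0.369, 0.316], [-0.339, -0.002, -0.941]]
force: [0.7, 0.7, -0.7]
opening: 0.502
grasp_force: 30.0
```

```bash
cat >> kin.py <<'E'
def plan(q1,n,dp=None):
    """rows from the present joints to q1, straight in joint space, in n equal steps"""
    s=readout.read_state(); q=np.array(s['joint_positions']); W=np.array(s['tcp_rot']); out=[]; last=W
    for i in range(1,n+1):
        p,R=FK(q+(q1-q)*i/n); d=W.T@(p-s['position'])/.25; r=Ro.from_matrix(W.T@R).as_rotvec(degrees=True)/90
        step=Ro.from_matrix(last.T@R).magnitude()*57.3; last=R
        out.append(np.r_[d,r].round(3).tolist()); print(out[-1],p.round(3),'step %.1f'%step,'capz %.2f'%R[2,0])
E
python3 - <<'E'
from kin import *
st(); q=readout.read_state()['joint_positions']; p,R=ftcp(60,.12); q1,e=ik(p,R,np.array([-58,60,72,56,93,-53])); print(q1.round(1),e); plan(q1,24)
E
```

```text
t 60.6 [ 0.5151 -0.2155  0.1914] J [-40.  34.  83.  10.  80. 116.] F [ 0.7  0.7 -0.7] open 0.502 30.0
[-57.7  55.3  73.6  57.   97.2 -46. ] 1.7847688225027043e-10
[0.005, -0.015, 0.015, 0.018, -0.02, -0.062] [ 0.519 -0.214  0.187] step 6.1 capz -0.37
[0.013, -0.031, 0.028, 0.038, -0.038, -0.125] [ 0.523 -0.213  0.184] step 6.1 capz -0.38
[0.021, -0.048, 0.038, 0.061, -0.053, -0.187] [ 0.527 -0.213  0.181] step 6.1 capz -0.39
[0.03, -0.064, 0.048, 0.086, -0.065, -0.25] [ 0.531 -0.212  0.178] step 6.2 capz -0.38
[0.04, -0.081, 0.055, 0.114, -0.075, -0.313] [ 0.536 -0.212  0.175] step 6.2 capz -0.36
[0.052, -0.097, 0.061, 0.143, -0.081, -0.375] [ 0.54  -0.213  0.173] step 6.2 capz -0.33
[0.064, -0.113, 0.066, 0.173, -0.084, -0.437] [ 0.545 -0.214  0.171] step 6.2 capz -0.29
[0.077, -0.13, 0.068, 0.205, -0.083, -0.499] [ 0.55  -0.215  0.169] step 6.3 capz -0.23
[0.092, -0.145, 0.069, 0.238, -0.079, -0.561] [ 0.555 -0.217  0.167] step 6.3 capz -0.17
[0.107, -0.161, 0.069, 0.272, -0.07, -0.622] [ 0.56  -0.219  0.166] step 6.3 capz -0.10
[0.124, -0.176, 0.067, 0.307, -0.058, -0.682] [ 0.565
[... 468 characters left out ...]
5
[0.253, -0.248, 0.026, 0.507, 0.108, -1.03] [ 0.594 -0.246  0.164] step 6.5 capz 0.54
[0.279, -0.256, 0.015, 0.536, 0.152, -1.084] [ 0.598 -0.252  0.164] step 6.6 capz 0.63
[0.306, -0.262, 0.003, 0.562, 0.201, -1.136] [ 0.603 -0.258  0.165] step 6.6 capz 0.71
[0.335, -0.267, -0.011, 0.586, 0.255, -1.187] [ 0.607 -0.265  0.166] step 6.7 capz 0.78
[0.365, -0.271, -0.025, 0.606, 0.313, -1.237] [ 0.611 -0.272  0.166] step 6.7 capz 0.84
[0.396, -0.273, -0.04, 0.622, 0.376, -1.284] [ 0.614 -0.28   0.167] step 6.7 capz 0.89
[0.428, -0.273, -0.056, 0.634, 0.444, -1.329] [ 0.617 -0.288  0.168] step 6.8 capz 0.92
[0.461, -0.271, -0.072, 0.641, 0.516, -1.372] [ 0.62  -0.297  0.17 ] step 6.8 capz 0.94
```

>>> {"op": "send_rows", "data": {
  "moves": [
    [0.005, -0.015, 0.015, 0.018, -0.02, -0.062],
    [0.013, -0.031, 0.028, 0.038, -0.038, -0.125],
    [0.021, -0.048, 0.038, 0.061, -0.053, -0.187],
    [0.03, -0.064, 0.048, 0.086, -0.065, -0.25],
    [0.04, -0.081, 0.055, 0.114, -0.075, -0.313],
    [0.052, -0.097, 0.061, 0.143, -0.081, -0.375],
    [0.064, -0.113, 0.066, 0.173, -0.084, -0.437],
    [0.077, -0.13, 0.068, 0.205, -0.083, -0.499],
    [0.092, -0.145, 0.069, 0.238, -0.079, -0.561],
    [0.107, -0.161, 0.069, 0.272, -0.07, -0.622],
    [0.124, -0.176, 0.067, 0.307, -0.058, -0.682],
    [0.143, -0.19, 0.064, 0.341, -0.041, -0.742]
  ]
}}

```text
time_s: 61.8
position: [0.5701, -0.225, 0.1639]
tcp_rot: [[0.992, -0.016, 0.124], [-0.098, -0.716, 0.691], [0.077, -0.698, -0.712]]
force: [-0.4, 0.4, -2.0]
opening: 0.5
grasp_force: 30.0
```

```bash
python3 - <<'E'
from kin import *
st(); p,R=ftcp(60,.12); q1,e=ik(p,R,np.array([-58,60,72,56,93,-53])); plan(q1,12)
E
```

```text
t 61.8 [ 0.5701 -0.225   0.1639] J [-49.  45.  78.  33.  89.  35.] F [-0.4  0.4 -2. ] open 0.5 30.0
[0.02, 0.008, -0.004, 0.021, 0.018, -0.065] [ 0.575 -0.228  0.163] step 6.4 capz 0.17
[0.041, 0.02, -0.011, 0.039, 0.039, -0.131] [ 0.58  -0.231  0.163] step 6.4 capz 0.26
[0.062, 0.032, -0.021, 0.055, 0.063, -0.197] [ 0.585 -0.236  0.163] step 6.5 capz 0.36
[0.083, 0.045, -0.032, 0.068, 0.088, -0.263] [ 0.589 -0.241  0.163] step 6.5 capz 0.45
[0.103, 0.059, -0.045, 0.079, 0.116, -0.329] [ 0.594 -0.246  0.164] step 6.5 capz 0.55
[0.123, 0.074, -0.061, 0.086, 0.146, -0.395] [ 0.598 -0.252  0.164] step 6.6 capz 0.63
[0.143, 0.09, -0.078, 0.089, 0.178, -0.461] [ 0.603 -0.258  0.165] step 6.6 capz 0.71
[0.162, 0.107, -0.097, 0.089, 0.211, -0.527] [ 0.607 -0.265  0.165] step 6.6 capz 0.78
[0.18, 0.126, -0.117, 0.086, 0.246, -0.593] [ 0.611 -0.272  0.166] step 6.7 capz 0.84
[0.198, 0.145, -0.14, 0.078, 0.282, -0.658] [ 0.614 -0.28   0.167] step 6.7 capz 0.89
[0.214, 0.165, -0.164, 0.066, 0.318, -0.723] [ 0.617 -0.288  0.168] step 6.8 capz 0.92
[0.23, 0.187, -0.19, 0.05, 0.355, -0.787] [ 0.62  -0.297  0.17 ] step 6.8 capz 0.94
```

>>> {"op": "send_rows", "data": {
  "moves": [
    [0.02, 0.008, -0.004, 0.021, 0.018, -0.065],
    [0.041, 0.02, -0.011, 0.039, 0.039, -0.131],
    [0.062, 0.032, -0.021, 0.055, 0.063, -0.197],
    [0.083, 0.045, -0.032, 0.068, 0.088, -0.263],
    [0.103, 0.059, -0.045, 0.079, 0.116, -0.329],
    [0.123, 0.074, -0.061, 0.086, 0.146, -0.395],
    [0.143, 0.09, -0.078, 0.089, 0.178, -0.461],
    [0.162, 0.107, -0.097, 0.089, 0.211, -0.527],
    [0.18, 0.126, -0.117, 0.086, 0.246, -0.593],
    [0.198, 0.145, -0.14, 0.078, 0.282, -0.658],
    [0.214, 0.165, -0.164, 0.066, 0.318, -0.723],
    [0.23, 0.187, -0.19, 0.05, 0.355, -0.787]
  ]
}}

```text
time_s: 63.0
position: [0.6203, -0.2972, 0.1692]
tcp_rot: [[0.172, 0.865, 0.471], [0.299, -0.501, 0.812], [0.939, 0.001, -0.344]]
force: [0.4, -0.8, -2.6]
opening: 0.501
grasp_force: 30.0
```

>>> {"op": "send_rows", "data": {
  "moves": [
    [0, 0, 0, 0, 0, 0],
    [0, 0, 0, 0, 0, 0],
    [0, 0, 0, 0, 0, 0]
  ]
}}

```text
time_s: 63.3
position: [0.6203, -0.2965, 0.1694]
tcp_rot: [[0.177, 0.865, 0.47], [0.296, -0.502, 0.813], [0.939, -0.005, -0.345]]
force: [-0.1, 0.4, -2.1]
opening: 0.499
grasp_force: 30.0
```

```bash
python3 - <<'E'
from kin import *
st()
c=cam('scene'); a=cv2.resize(c[0][60:230,150:330,::-1],(400,378)); d=cam('side'); b=cv2.resize(d[0][60:230,240:420,::-1],(400,378)); cv2.imwrite('pics/b2.png',np.hstack([a,b]))
for dz in (.12,.05,.02,0):
    p,R=ftcp(60,dz); go(p,R=R)
E
```

```text
t 63.3 [ 0.6203 -0.2965  0.1694] J [-58.  55.  74.  57.  97. -46.] F [-0.1  0.4 -2.1] open 0.499 30.0
[ 0.6204 -0.2969  0.1695] -> [-0.0, 0.001, -0.001, 0.0, 0.002, -0.003]
[ 0.6204 -0.2969  0.0995] -> [-0.263, 0.002, 0.096, 0.0, 0.002, -0.003]
[ 0.6204 -0.2969  0.0695] -> [-0.376, 0.003, 0.137, 0.0, 0.002, -0.003]
[ 0.6204 -0.2969  0.0495] -> [-0.451, 0.003, 0.164, 0.0, 0.002, -0.003]
```

View pics/b2.png

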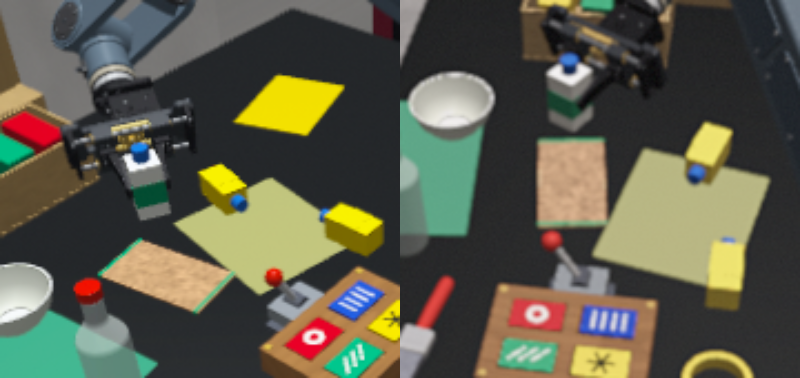

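The bottle is upright above the mat, at (148,180) on the left and (570,95) on the right. I'll lower it.

>>> {"op": "send_rows", "data": {
  "moves": [
    [-0.08, 0, 0.03, 0, 0, 0],
    [-0.16, 0, 0.06, 0, 0, 0],
    [-0.26, 0.001, 0.095, 0, 0, 0],
    [-0.33, 0.001, 0.12, 0, 0, 0],
    [-0.376, 0.001, 0.137, 0, 0, 0],
    [-0.4, 0.001, 0.146, 0, 0, 0],
    [-0.415, 0.001, 0.151, 0, 0, 0],
    [-0.425, 0.001, 0.155, 0, 0, 0],
    [-0.425, 0.001, 0.155, 0, 0, 0],
    [-0.425, 0.001, 0.155, 0, 0, 0]
  ]
}}

```text
time_s: 64.4
position: [0.6201, -0.2974, 0.0567]
tcp_rot: [[0.175, 0.865, 0.471], [0.296, -0.502, 0.812], [0.939, -0.003, -0.344]]
force: [0.1, 0.2, -2.2]
opening: 0.501
grasp_force: 30.0
```

```bash
python3 - <<'E'
from kin import *
st()
for v in ['scene','side']:
    c=cam(v); P=cloud(c); m=mask(c[0],'blue',90,60)&(c[1]>0)&(abs(P[...,0]-.614)<.05)&(abs(P[...,1]+.308)<.05)&(P[...,2]>.08)
    print(v,'cap',m.sum(),np.median(P[m],0).round(3) if m.sum() else '',np.percentile(P[m][:,2],95).round(4) if m.sum() else '')
E
```

```text
t 64.4 [ 0.6201 -0.2974  0.0567] J [-58.  65.  72.  56.  93. -53.] F [ 0.1  0.2 -2.2] open 0.501 30.0
scene cap 40 [ 0.622 -0.302  0.111] 0.1188
side cap 45 [ 0.617 -0.304  0.117] 0.1212
```

>>> {"op": "send_rows", "data": {
  "moves": [
    [-0.006, 0, 0.002, 0, 0, 0],
    [-0.012, 0, 0.0045, 0, 0, 0],
    [-0.017, 0, 0.006, 0, 0, 0],
    [-0.021, 0, 0.0075, 0, 0, 0],
    [-0.025, 0, 0.009, 0, 0, 0],
    [-0.025, 0, 0.009, 0, 0, 0]
  ]
}}

```text
time_s: 65.1
position: [0.6198, -0.2972, 0.05]
tcp_rot: [[0.175, 0.865, 0.471], [0.294, -0.502, 0.813], [0.94, -0.004, -0.342]]
force: [-1.5, 0.5, 1.5]
opening: 0.502
grasp_force: 30.0
```

>>> {"op": "send_rows", "data": {
  "moves": [
    [-0.002, 0, 0.0007, 0, 0, 0],
    [-0.003, 0, 0.001, 0, 0, 0],
    [-0.003, 0, 0.001, 0, 0, 0]
  ]
}}

```text
time_s: 65.4
position: [0.6198, -0.2972, 0.05]
tcp_rot: [[0.174, 0.865, 0.471], [0.294, -0.502, 0.813], [0.94, -0.003, -0.342]]
force: [-1.9, -0.1, 4.5]
opening: 0.505
grasp_force: 30.0
```

>>> {"op": "send_rows", "data": {
  "moves": [
    [0, 0, 0, 0, 0, 0],
    [0, 0, 0, 0, 0, 0],
    [0, 0, 0, 0, 0, 0],
    [0, 0, 0, 0, 0, 0],
    [0, 0, 0, 0, 0, 0]
  ],
  "grip": 0.75
}}

```text
time_s: 65.9
position: [0.6199, -0.2971, 0.0483]
tcp_rot: [[0.176, 0.865, 0.471], [0.295, -0.502, 0.813], [0.939, -0.004, -0.344]]
force: [-0.5, -0.8, 0.2]
opening: 0.744
grasp_force: 0.0
```

>>> {"op": "send_rows", "data": {
  "moves": [
    [0, 0, -0.05, 0, 0, 0],
    [0, 0, -0.12, 0, 0, 0],
    [0, 0, -0.22, 0, 0, 0],
    [0, 0, -0.35, 0, 0, 0],
    [0, 0, -0.5, 0, 0, 0],
    [0.2, 0, -0.6, 0, 0, 0],
    [0.4, 0, -0.6, 0, 0, 0],
    [0.4, 0, -0.6, 0, 0, 0],
    [0.4, 0, -0.6, 0, 0, 0]
  ]
}}

```text
time_s: 66.8
position: [0.5665, -0.3912, 0.1965]
tcp_rot: [[0.174, 0.864, 0.472], [0.3, -0.503, 0.81], [0.938, 0.001, -0.347]]
force: [-0.2, 1.5, -0.4]
opening: 0.749
grasp_force: 0.0
```

```bash
python3 - <<'E'
from kin import *
st()
c=cam('scene'); a=cv2.resize(c[0][110:280,160:460,::-1],(800,453)); cv2.imwrite('pics/fin.png',a)
for v in ['scene','side']:
    c=cam(v); P=cloud(c); m=mask(c[0],'blue',90,60)&(c[1]>0)&(abs(P[...,0]-.614)<.06)&(abs(P[...,1]+.308)<.06)&(P[...,2]>.06)
    print(v,'cap',m.sum(),np.median(P[m],0).round(3),np.percentile(P[m][:,2],95).round(4))
    for n,x,y in [('yellow',.522,.059),('green',.6155,.0585),('blue',.5217,-.0098),('red',.6147,-.0103)]: tilt(c,n,x,y,(.02,.07))
ball()
E
```

```text
t 66.8 [ 0.5665 -0.3912  0.1965] J [-65.  56.  66.  53. 106. -44.] F [-0.2  1.5 -0.4] open 0.749 0.0
scene cap 34 [ 0.621 -0.302  0.103] 0.1123
252 face slopes deg [0.1 1.7] z 0.0419
222 face slopes deg [0.  1.1] z 0.0419
177 face slopes deg [0.3 1.1] z 0.0417
220 face slopes deg [0.1 1. ] z 0.0419
side cap 39 [ 0.617 -0.302  0.11 ] 0.1144
334 face slopes deg [-0.1  0.8] z 0.0431
167 face slopes deg [0.3 1. ] z 0.0432
181 face slopes deg [-0.5  0.3] z 0.0430
254 face slopes deg [1.9 2.1] z 0.0426
scene 48 [ 0.6121 -0.0782  0.1122]
side 58 [ 0.6081 -0.0771  0.113 ]
wrist 294 [ 0.6041 -0.0915  0.1085]
```

View pics/fin.png

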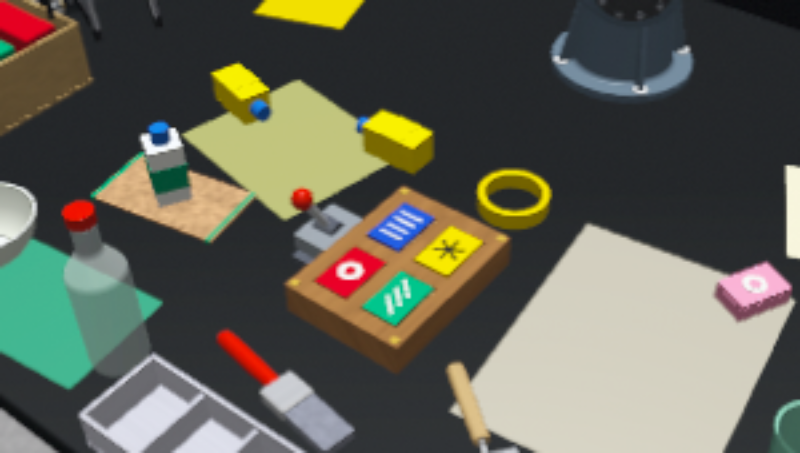

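The final picture shows all four blocks flush, at about (400,250), and the lever over at (305,200). The white bottle stands on the mat at (167,165), and nothing else has moved. Handing in.

```bash
python3 -c "
from rig import ticket
print(ticket.hand_in())"
```

```text
the job is handed in; nothing more can be done
None
```

I handed the job in at about 67 s: all four blocks are flush in their own wells, the lever was then pushed over to its stop, and the white bottle (the only real one there) stands on the mat.

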